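Hang the open parts bin on the cleat

ROBOT

A 6-joint arm with a two-finger parallel gripper is mounted at the origin on the work surface. World frame = base frame: x ahead of the robot, y to its left, z up, the work surface at z = 0. Lengths are in m, angles in rad, forces in N, time in s.
With the tool pointing down it reaches from about 0.25 to 0.775 m from the base axis. Payload 8.9 kg.
Tool frame: the origin (TCP) lies at the very end of the fingers, on their centre line; the grasp point (between the pads) lies bot.grip_depth behind it (bot.grip_depth is the distance from the TCP to the grasp point, in m); x points along the fingers, y is the direction in which the jaws open and shut, and the axes are right-handed (so a half turn about x gives the same grasp; the last joint's range is limited). The gripper opens to 85 mm and grips with 20 to 120 N. Pads are 22 mm wide; open, the fingers measure 114 mm over their backs; the gripper's body (76 mm by 85 mm) begins 54 mm behind the grasp point. The pads swing forward as they close: fully open they stand 13 mm farther back than shut.
Start: joints at [0.995, 0.291, -0.153, 1.127, 0, 1.431], TCP at [0.222, 0.476, 0.196] pointing down, gripper open.
Joint ranges: [-2.52, 2.52], [-0.91, 1.74], [-1.3, 1.37], [-1.96, 2.02], [-1.52, 1.47], [-3.14, 3.14]. Speed limits (rad/s): [2.22, 2.22, 2.79, 3.14, 3.14, 3.14].

INTERFACE

Orientations are given as a unit quaternion [x, y, z, w].
In Python, from plant import telemetry, cams, bot gives the robot as it stands.
- The arm moves only by the tool carry_out, never from a script. Its argument "series" is a list that holds one entry, the list of rows, each a list of 7 numbers: the shift along the tool's x, y, z in mm, then the turn, a rotation vector about the tool's x, y, z in degrees, then the closure, from 0 (fully open) to 1 (shut). In form: [[[tx, ty, tz, ax, ay, az, jaw], ...]]. A call has 1 to 20 rows; each row is the pose to reach, as a shift and turn from the pose commanded when the call began, along the tool's axes at that moment; what a row does not reach only later rows make up. A row lasts 1/12 s, in which the tool goes at most 41.7 mm and 7.16 degrees, less where a joint would pass 70% of its speed; a pose out of reach is approached as far as the arm can. A call with a gripper value outside its range is refused whole. The fingers move at their own pace and stop on an object; "newtons" is the grip in N (left out, the last holds). Time passes only in rows, so rows that repeat a pose let the fingers close. It gives the time, the measured TCP pose, the force and the opening at its end, in the units of the state.
- telemetry.read_state(): the state, without advancing time (a new reading comes with each control period).
- cams.grab_frame(name): name is "scene" or "side" or "wrist"; returns a dict with "color" (400x640x3 uint8, red, green, blue), "z_map" (400x640 float32, m along the optical axis (not along the pixel's ray), 0 where there is no reading), "vertical_fov" (degrees; the focal length in pixels is half the picture's height over the tangent of half this angle, whatever the lens; pixels are square), "cx", "cy" (the principal point, pixels), "R" (3x3) and "t" (3): a world point X has camera coordinates R X + t; the wrist camera has in their place "hand_eye" (4x4, takes a point from camera to tool coordinates, whose origin is the TCP and whose axes are the tool frame's). Camera axes: x right, y down, z forward; pixel columns grow to the right and rows downward; lengths in m; the calibration is good to about 2 mm. A picture is of the moment at which its call begins: read the wrist's pose just before it.
- bot.close_job(): hands the job in, once; it reports no verdict.
The state is a dict: "time_s": time; "joints": joint angles; "joint_vel": joint speeds; "joint_torque": joint torques, N m; "tool_pos": TCP position; "tcp_rot": TCP orientation; "ft_force": force on the tool from outside, world axes, zero at the start; "ft_torque": the same for the moment, N m; "grip_width": opening from 0.0 (shut) to 1.0 (fully open).
Only numpy, scipy, OpenCV 4.12 (cv2) and the standard library are available. Lean on these libraries where they do the work, as an engineer would, in place of code of your own. Each camera call takes 0.05 s, during which the arm holds its last target.

TASK

Take the lid off the grey parts bin and set it down flat on the bench, knob up, without dropping it. Then hang the bin on the cleat of the low board, about in the middle: tilt its angled rear strip over the cleat, lower it in and swing the bottom home so that its foot sits under the stop rail and it hangs level, and let go. Leave everything else on the bench where it is.

Things in the scene. Friction and masses are not known exactly. Their poses are not given: they have to be found in the camera images.
- lid_knob (a point): Centre of the knob on the loose aluminium lid covering the parts bin. Knob: upright cylinder, 22 mm diameter, 28 mm high; this point is 14 mm above the lid's top face, 22 mm above its underside. z up.
- lid: The lid; origin at the centre of its underside. Plate 92 (x) x 102 (y) x 4 mm over a 76 x 86 x 4 mm plug that sits in the bin's mouth with 4 mm clearance all round. Axes as the bin's while on it. About 0.12 kg.
- bin_mid (a point): Centre, half-way up, of the grey open parts bin: 90 mm deep (x), 100 mm wide (y), 70 mm high, walls 3 mm. x points to its front, y along its width, z up. The part to grip is an upright partition 8 mm thick, along y through this point over the full inside width, its top 27 mm above this point, 38 mm free on each side; the lid covers it.
- bin: The bin; origin at the centre of its underside, 35 mm below bin_mid, same axes. Mass 0.25 to 0.5 kg.
- bin_strip (a point): Rear lower edge of the bin's angled steel strip, mid-width: 59 mm behind bin_mid (-x) and 13 mm above it. From here the strip's lower face rises at 45 degrees, 20 mm long, to the bin's back wall (x = -45 mm from bin_mid), which it meets 27 mm above bin_mid. Strip 90 mm wide, 4 mm thick. Axes as bin_mid.
- bin_foot (a point): Rear end of the bin's flat steel foot, half-way up it: 64 mm behind bin_mid, 32.5 mm below it. Foot 60 mm wide, 5 mm thick, flush with the bin's underside, sticking 19 mm out behind the back wall. Axes as bin_mid.
- cleat (a point): Middle of the cleat's top edge on the low hanging board, 115 mm above the bench. x points out of the board's face, y along the cleat, z up. An upright aluminium lip 4 mm thick (x = -2 to 2 mm), 170 mm long; the slot between it and the board is open at the top, 16 mm wide, 27 mm deep. Bin hung home: bin_mid at x = 47, z = -23 mm here, axes parallel.
- board: The fixed dark wooden board that carries cleat and stop rail, 220 mm wide, 121 mm high, 18 mm thick; origin at the bottom of its front face, mid-width, axes as the cleat's. A standing foot reaches 68 mm behind the face.
- stop_rail (a point): Middle of the lower front edge of the stop rail, 170 mm long, 12 mm high, 13 mm out from the board, 49 mm below the cleat's top edge. Hung home, the bin's foot is under it with 4 mm to spare, so the bin cannot go on or off level: lean its top to the board, foot swung out some 16 to 28 degrees, drop the strip into the slot, then swing the bottom in.
- stone: sharpening stone, brown block 140 x 40 x 22 mm lying flat; origin centre of underside, x along its length. Bystander.
- hammer: small hammer lying on the bench, 200 mm long along its x; origin near its middle. Bystander.
- loupe: black eyeglass loupe standing on the bench, 34 mm diameter, 32 mm high; origin centre of underside. Bystander.
- dome: clear dust dome with white knob on a grey round base, 84 mm diameter, 65 mm high; origin centre of underside. Bystander.
- driver: screwdriver lying on the bench, 130 mm long along its x; origin near its middle. Bystander.
- bottle: white dispenser bottle, 52 mm diameter, 115 mm high; origin centre of underside. Bystander.
- tweezers: steel tweezers lying flat, 120 mm long along x, 5 mm thick; origin at the middle. Bystander.
There are look-alikes about, which are no part of the job. What is shaped like the bin but purple or red is not meant.

How it is judged:
On the way:
1. the lid is off the bin and lies flat on the bench, knob up, let go (height (world z) of lid_knob below 0.028 m and angle between lid_knob's own z axis and vertical below 0.08 rad and linear speed of lid below 0.02 m/s and contact force between the fingers and lid below 0.1 N), for 0.2 s.
At the end, for the whole second after the job is handed in: Bin hung: bin_mid within 6 mm of x = 47, z = -23 mm and within 35 mm of y = 0 in the cleat frame, level to 0.08 rad, square to 0.1 rad, at rest. Lid flat on the bench (0.08 rad), knob up, its centre below 28 mm, at rest. Both released (all of step 1 and x of bin_mid in the frame of cleat between 0.041 and 0.053 m and z of bin_mid in the frame of cleat between -0.029 and -0.017 m and y of bin_mid in the frame of cleat between -0.035 and 0.035 m and angle between bin_mid's own z axis and vertical below 0.08 rad and angle between the x axis of bin_mid and the x axis of cleat, either way round below 0.1 rad and linear speed of bin below 0.02 m/s); the robot touches nothing.
It fails at once if a bystander is moved by more than 30 mm (distance of any of stone, hammer, loupe, dome, driver, bottle, tweezers from where it was at the start of the episode above 0.03 m).
It fails at once if the lid or the bin falls freely (faster than 1 m/s, not held: a drop of more than 5 cm) ((linear speed of lid above 1 m/s and contact force between the fingers and lid below 0.1 N) or (linear speed of bin above 1 m/s and contact force between the fingers and bin below 0.1 N)).
It also fails if it takes over 59 s, if anything falls off the work surface, if the arm or the gripper's body presses on something with over 40 N, if the wrist force passes 120 N, or if a joint passes its speed limit or range.

## Working session

There is one attempt and no reset: what is moved stays moved. The work goes in short steps, Python scripts to look and compute and a tool call to move; the robot and the scene stay as the last step left them, time stands still between calls to the robot, and variables do not carry over. Pictures are saved under pics/ and viewed, and the job is handed in when it is done.

Besides the shell and the picture viewer there is one more tool, called by a JSON object that holds its "op" and its "data". carry_out: Moves the arm, as the interface text tells. Its arguments: {"type":"object","properties":{"series":{"type":"array"},"newtons":{"type":"number"}},"required":["series"]}

```bash
ls; mkdir -p pics; python3 - <<'E'
from plant import telemetry, cams, bot
import cv2, numpy as np
s=telemetry.read_state(); print(s); print(bot.grip_depth)
for n in ["scene","side","wrist"]:
    f=cams.grab_frame(n); cv2.imwrite(f"pics/{n}0.png",f["color"][:,:,::-1]); np.savez(f"{n}0.npz",**f)
    print(n,{k:v for k,v in f.items() if k not in("color","z_map")})
E
```

```text
pics
{'time_s': 0.0, 'joints': array([ 9.94703746e-01,  2.91282072e-01, -1.54113878e-01,  1.12673154e+00,
       -9.32186684e-06,  1.43150795e+00]), 'joint_vel': array([-0.00041978, -0.00126039, -0.00037127,  0.00067511, -0.00075665,
       -0.00078577]), 'joint_torque': array([ 1.30253507e-04, -5.37144399e+01,  3.31369936e+01,  1.58666336e-02,
       -2.86071272e-04,  1.15824781e-05]), 'tool_pos': array([0.22182216, 0.47529243, 0.19583607]), 'tcp_rot': array([ 0.15276676,  0.69047093, -0.15365077,  0.69014756]), 'ft_force': array([ 1.25008304, -0.44808809,  0.07768258]), 'ft_torque': array([-0.00100373, -0.01074096, -0.04281405]), 'grip_width': 1.000425688007772}
0.0187
scene {'vertical_fov': 54.505158645614955, 'cx': 327.8012337457387, 'cy': 198.31307613388714, 'R': array([[ 5.71097948e-01,  8.20881669e-01, -6.47994478e-04],
       [ 6.96766023e-01, -4.85166151e-01, -5.28328416e-01],
       [-4.34009497e-01,  3.01275774e-01, -8.49039849e-01]]), 't': array([-0.30630364, -0.30705721,  1.37795785])}
side {'vertical_fov': 52.261240301046456, 'cx': 320.39548230961856, 'cy': 202.61950383249243, 'R': array([[ 0.96749715, -0.25225993, -0.01772528],
       [-0.20405927, -0.73738738, -0.64390967],
       [ 0.14936221,  0.62659778, -0.76489617]]), 't': array([-0.51445458,  0.17860063,  1.17403782])}
wrist {'vertical_fov': 60.815490182685835, 'cx': 316.96438068928524, 'cy': 194.88039147072197, 'hand_eye': array([[-5.32396941e-04, -2.63374398e-01,  9.64693549e-01,
        -1.76599687e-01],
       [ 9.99999296e-01, -1.16302338e-03,  2.34360419e-04,
         7.92996685e-04],
       [ 1.06023662e-03,  9.64692995e-01,  2.63374832e-01,
        -6.58666473e-02],
       [ 0.00000000e+00,  0.00000000e+00,  0.00000000e+00,
         1.00000000e+00]])}
```

View pics/scene0.png

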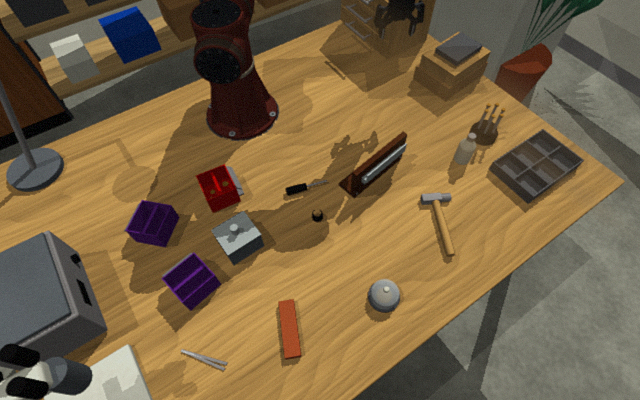

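View pics/side0.png

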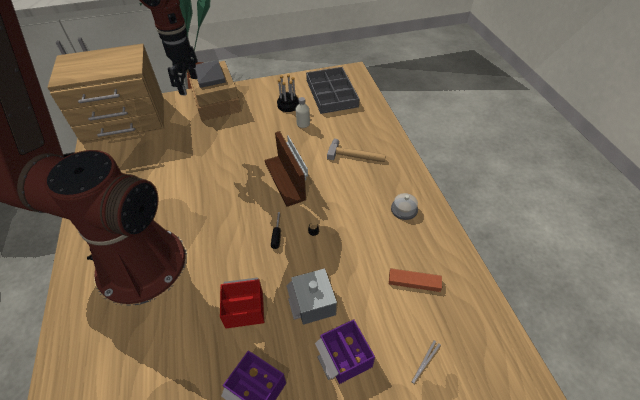

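View pics/wrist0.png

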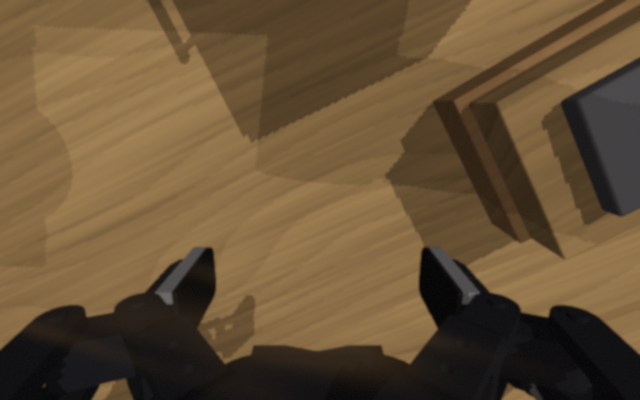

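```bash
cat > h.py <<'E'
import numpy as np, cv2
from scipy.spatial.transform import Rotation as Ro
def load(n):
    return dict(np.load(n))
def foc(f): return 200/np.tan(np.radians(float(f["vertical_fov"])/2))
def cam_pts(f,u,v,z):
    k=foc(f); return np.stack([(u-f["cx"])/k*z,(v-f["cy"])/k*z,z],-1)
def world(f,u,v,z=None):
    u=np.asarray(u,float);v=np.asarray(v,float)
    if z is None: z=f["z_map"][np.round(v).astype(int),np.round(u).astype(int)]
    return (cam_pts(f,u,v,z)-f["t"])@f["R"]
def cloud(f,pose=None):
    v,u=np.mgrid[0:400,0:640]; P=cam_pts(f,u,v,f["z_map"])
    if "R" in f: return (P-f["t"])@f["R"]
    H=f["hand_eye"]; P=P@H[:3,:3].T+H[:3,3]
    return P@Ro.from_quat(pose[1]).as_matrix().T+pose[0]
def onplane(f,u,v,h):
    d=cam_pts(f,np.asarray(u,float),np.asarray(v,float),np.ones_like(np.asarray(u,float)))@f["R"]; o=-f["R"].T@f["t"]
    s=(h-o[2])/d[...,2]; return o+s[...,None]*d
def px(f,X):
    c=np.asarray(X)@f["R"].T+f["t"]; k=foc(f)
    return np.stack([c[...,0]/c[...,2]*k+f["cx"],c[...,1]/c[...,2]*k+f["cy"]],-1)
def crop(f,name,x0,y0,w,h,s):
    im=f["color"][y0:y0+h,x0:x0+w,::-1]; cv2.imwrite(name,cv2.resize(im,None,fx=s,fy=s,interpolation=cv2.INTER_CUBIC))
E
python3 - <<'E'
from h import *
a=load("scene0.npz");b=load("side0.npz")
crop(a,"pics/c1.png",180,150,240,130,3.3); crop(b,"pics/c2.png",210,120,200,180,3.2)
print("scene knob",world(a,238,231),"side knob",world(b,313,285))
for f,n in((a,"scene"),(b,"side")):
    P=cloud(f); m=(P[...,2]>0.01)&(P[...,2]<0.2)&(P[...,0]>0.25)
    g=(f["color"].max(-1).astype(int)-f["color"].min(-1)<25)
    for c in [(238,231)] if n=="scene" else [(313,285)]:
        k=world(f,*c)
        mm=m&g&(np.abs(P[...,2]-0.074)<0.006)&(np.linalg.norm(P[...,:2]-k[:2],axis=-1)<0.1)
        q=P[mm]; print(n,mm.sum(),q.mean(0),cv2.minAreaRect((q[:,:2]*1000).astype(np.float32)))
E
```

```text
scene knob [ 0.46415466 -0.23996737  0.08715546] side knob [ 0.45026917 -0.24693175  0.10064323]
scene 1092 [ 0.45699419 -0.24722489  0.0731183 ] ((455.0416564941406, -246.0711669921875), (93.25978088378906, 101.81261444091797), 1.8081501722335815)
side 1265 [ 0.44920483 -0.24838732  0.07489063] ((449.7269287109375, -244.83743286132812), (94.27372741699219, 104.77684783935547), 0.9055697917938232)
```

View pics/c1.png

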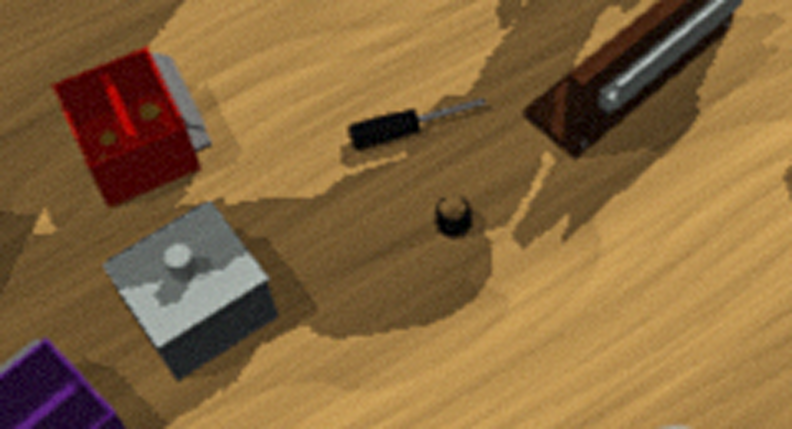

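View pics/c2.png

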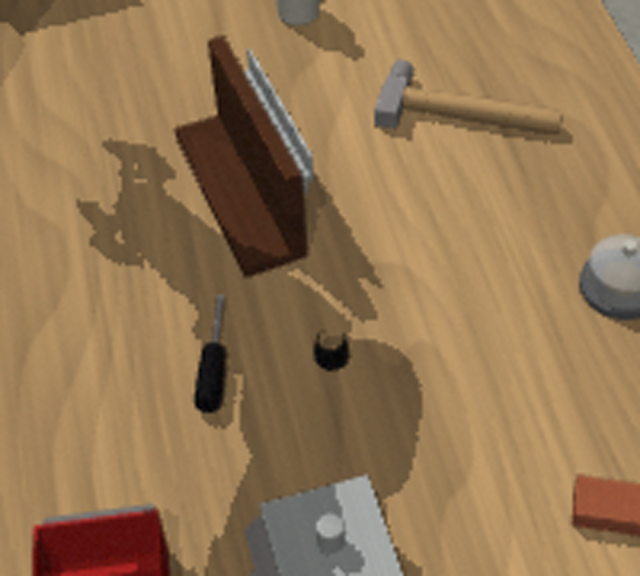

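```bash
python3 - <<'E'
from h import *
a=load("scene0.npz");b=load("side0.npz")
crop(b,"pics/c3.png",270,255,90,80,7); crop(a,"pics/c4.png",200,195,80,80,7)
for f,n in((a,"scene"),(b,"side")):
    P=cloud(f)
    m=(P[...,2]>0.108)&(P[...,2]<0.128)&(P[...,0]>0.3)&(P[...,0]<0.75)&(np.abs(P[...,1])<0.25)
    C=f["color"].astype(int)
    br=m&(C[...,0]-C[...,2]>20); gr=m&(C.max(-1)-C.min(-1)<25)&(C.min(-1)>70)
    for mm,l in((br,"board"),(gr,"cleat")):
        q=P[mm]; v,u=np.nonzero(mm); print(n,l,mm.sum(),q.mean(0),cv2.minAreaRect((q[:,:2]*1000).astype(np.float32)), u.min(),u.max(),v.min(),v.max())
        ll=cv2.fitLine((q[:,:2]).astype(np.float32),cv2.DIST_HUBER,0,0.01,0.01).ravel(); print("  dir",np.degrees(np.arctan2(ll[1],ll[0])),ll[2:])
E
```

```text
scene board 294 [0.49843695 0.17558954 0.11938266] ((496.7995910644531, 177.81179809570312), (19.557931900024414, 146.3736114501953), 9.177889823913574) 352 389 145 176
  dir -81.88938 [0.49888742 0.17556918]
scene cleat 69 [0.52243097 0.19218292 0.11322055] ((521.6633911132812, 193.03921508789062), (5.536978721618652, 113.06886291503906), 8.554078102111816) 366 393 153 176
  dir -81.489235 [0.52180034 0.19741927]
side board 244 [0.49266834 0.17357671 0.12064055] ((502.4521484375, 180.7791290283203), (39.57782745361328, 143.3570098876953), 8.824568748474121) 283 307 145 178
  dir -80.55901 [0.489656  0.1826482]
side cleat 60 [0.51350446 0.1901941  0.11607087] ((511.0979309082031, 180.89878845214844), (21.058170318603516, 137.4171142578125), 8.540911674499512) 288 306 146 174
  dir -81.17928 [0.5169296  0.18892036]
```

View pics/c3.png

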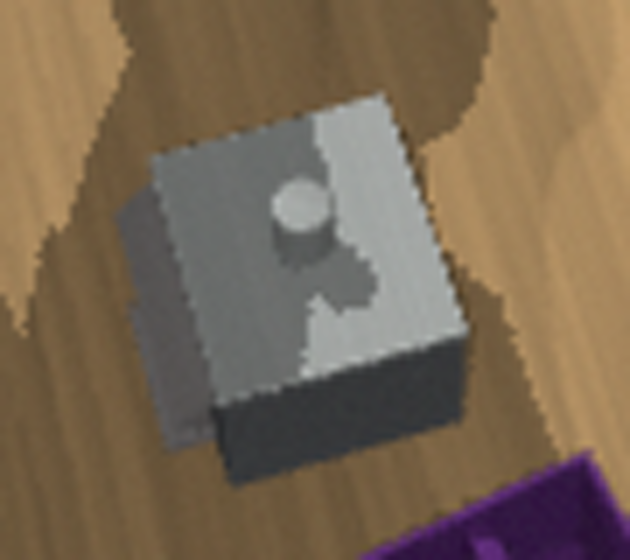

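View pics/c4.png

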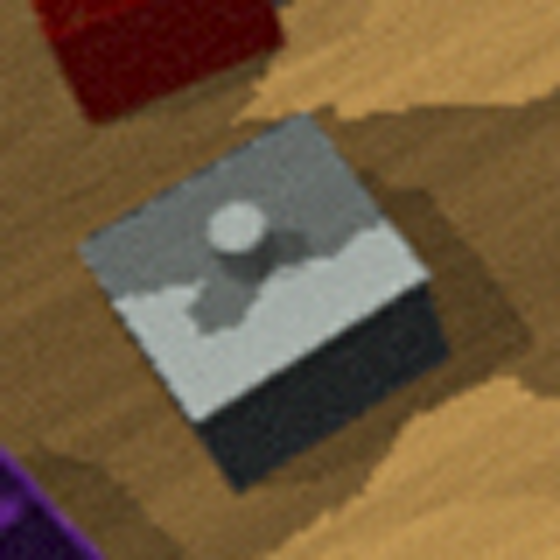

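```bash
python3 - <<'E'
from h import *
a=load("scene0.npz");b=load("side0.npz")
R=Ro.from_quat([0.15276676,0.69047093,-0.15365077,0.69014756]).as_matrix(); print(R.round(3))
for f,n in((a,"scene"),(b,"side")):
    P=cloud(f)
    m=(P[...,2]>0.108)&(P[...,2]<0.128)&(P[...,0]>0.3)&(P[...,0]<0.75)&(P[...,1]>0)&(P[...,1]<0.4)
    C=f["color"].astype(int)
    br=m&(C[...,0]-C[...,2]>20); gr=m&(C.max(-1)-C.min(-1)<25)&(C.min(-1)>70)
    for mm,l,h in((br,"board",.121),(gr,"cleat",.115)):
        v,u=np.nonzero(mm); q=onplane(f,u,v,h)
        print(n,l,mm.sum(),cv2.minAreaRect((q[:,:2]*1000).astype(np.float32)), u.min(),u.max(),v.min(),v.max())
        d=np.array([.147,-.989]); t=q[:,:2]@d; print("  along range",t.min(),t.max())
names=dict(loupe=((317,215),(313,229),.03),driverh=((296,189),(276,238),.01),dome=((384,290),(404,205),.03),stone=((290,328),(416,280),.022),red=((215,188),(242,302),.04),hammer=((440,225),(360,155),.01),purple1=((192,282),(345,352),.04),tw=((204,358),(425,362),.005))
for k,(p,q,h) in names.items(): print(k,onplane(a,*p,h).round(3),onplane(b,*q,h).round(3))
E
```

```text
[[-0.001  0.423  0.906]
 [-0.001  0.906 -0.423]
 [-1.    -0.001 -0.   ]]
scene board 447 ((501.1567077636719, 212.65208435058594), (36.15630340576172, 227.7355499267578), 8.814859390258789) 352 406 132 176
  along range -0.25044774186325613 -0.022751662423073502
scene cleat 98 ((519.2369384765625, 218.3602294921875), (6.261081695556641, 170.1241455078125), 8.739330291748047) 366 406 144 176
  along range -0.22468587784805416 -0.05457709593814698
side board 355 ((494.5575256347656, 214.11920166015625), (40.935115814208984, 233.55311584472656), 8.808149337768555) 275 307 131 178
  along range -0.25580421201369025 -0.02224337101024196
side cleat 81 ((507.801025390625, 209.89559936523438), (18.184329986572266, 184.25436401367188), 8.78010368347168) 287 306 136 174
  along range -0.22509921740220523 -0.04077625314846343
loupe [ 0.516 -0.024  0.03 ] [ 0.502 -0.029  0.03 ]
driverh [ 0.394 -0.02   0.01 ] [ 0.391 -0.018  0.01 ]
dome [ 0.799 -0.006  0.03 ] [ 0.796 -0.014  0.03 ]
stone [ 0.74  -0.256  0.022] [ 0.731 -0.263  0.022]
red [ 0.27  -0.225  0.04 ] [ 0.268 -0.214  0.04 ]
hammer [0.738 0.256 0.01 ] [0.743 0.256 0.01 ]
purple1 [ 0.501 -0.404  0.04 ] [ 0.487 -0.405  0.04 ]
tw [ 0.677 -0.463  0.005] [ 0.67  -0.466  0.005]
```

{"op": "carry_out", "data": {"series": [[[-4,-555,513,63.5,0,0,0.4],[-4,-555,513,63.5,0,0,0.4],[-4,-555,513,63.5,0,0,0.4],[-4,-555,513,63.5,0,0,0.4],[-4,-555,513,63.5,0,0,0.4],[-4,-555,513,63.5,0,0,0.4],[-4,-555,513,63.5,0,0,0.4],[-4,-555,513,63.5,0,0,0.4],[-4,-555,513,63.5,0,0,0.4],[-4,-555,513,63.5,0,0,0.4],[-4,-555,513,63.5,0,0,0.4],[-4,-555,513,63.5,0,0,0.4],[-4,-555,513,63.5,0,0,0.4],[-4,-555,513,63.5,0,0,0.4],[-4,-555,513,63.5,0,0,0.4],[-4,-555,513,63.5,0,0,0.4],[-4,-555,513,63.5,0,0,0.4],[-4,-555,513,63.5,0,0,0.4],[-4,-555,513,63.5,0,0,0.4],[-4,-555,513,63.5,0,0,0.4]]]}}

```text
time_s: 1.82
tool_pos: [0.4523, -0.2465, 0.1996]
tcp_rot: [0.494, 0.506, -0.494, 0.505]
ft_force: [-1.2, 0.3, -0.1]
grip_width: 0.602
```

```bash
cat > grab.py <<'E'
import sys
from h import *
from plant import telemetry,cams
s=telemetry.read_state(); tag=sys.argv[1]; n=sys.argv[2] if len(sys.argv)>2 else "wrist"
f=cams.grab_frame(n); np.savez(tag+".npz",pos=s["tool_pos"],quat=s["tcp_rot"],**f)
cv2.imwrite(f"pics/{tag}.png",f["color"][:,:,::-1])
print(s["time_s"],s["tool_pos"],Ro.from_quat(s["tcp_rot"]).as_matrix().round(4).tolist(),s["joints"].round(3),s["ft_force"].round(2),s["grip_width"])
E
python3 grab.py w1; python3 - <<'E'
from h import *
f=load("w1.npz"); P=cloud(f,(f["pos"],f["quat"]))
for h,t in((.074,.005),(.102,.004)):
    m=(np.abs(P[...,2]-h)<t)&(np.hypot(P[...,0]-.452,P[...,1]+.246)<.09)
    C=f["color"].astype(int); m&=(C.max(-1)-C.min(-1)<30)
    q=P[m]; v,u=np.nonzero(m); print(h,m.sum(),np.median(q,0),cv2.minAreaRect((q[:,:2]*1000).astype(np.float32)),u.min(),u.max(),v.min(),v.max())
E
```

```text
1.8167 [ 0.45226676 -0.24649912  0.1995904 ] [[-0.0007, 0.9997, 0.0226], [0.0003, 0.0226, -0.9997], [-1.0, -0.0007, -0.0003]] [-0.641  0.271 -0.172  1.128 -0.     0.907] [-1.23  0.28 -0.09] 0.6023655048228836
0.074 10458 [ 0.45208969 -0.23930857  0.07295837] ((452.1969909667969, -245.2180938720703), (92.18548583984375, 102.19380950927734), 2.077695846557617) 263 367 119 229
0.102 504 [ 0.45226043 -0.2444857   0.10086389] ((452.0207824707031, -244.76467895507812), (21.002408981323242, 20.181865692138672), 49.66337585449219) 303 328 171 196
```

View pics/w1.png

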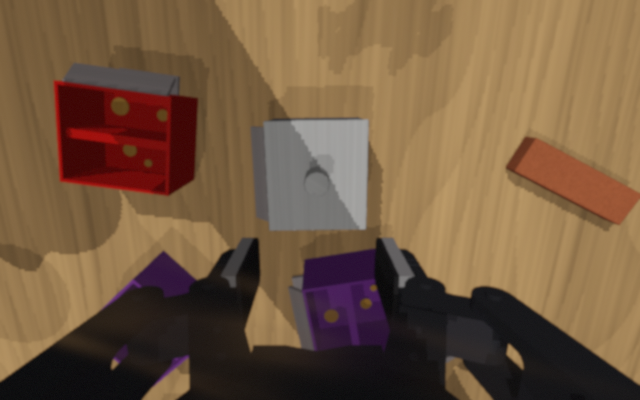

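{"op": "carry_out", "data": {"series": [[[40,0,-2,-0.8,0,0,0.4],[80,0,-2,-0.8,0,0,0.4],[110,0,-2,-0.8,0,0,0.4],[120,0,-2,-0.8,0,0,0.4],[120,0,-2,-0.8,0,0,0.4],[120,0,-2,-0.8,0,0,0.4],[120,0,-2,-0.8,0,0,0.9],[120,0,-2,-0.8,0,0,0.9],[120,0,-2,-0.8,0,0,0.9],[120,0,-2,-0.8,0,0,0.9],[120,0,-2,-0.8,0,0,0.9],[120,0,-2,-0.8,0,0,0.9],[120,0,-2,-0.8,0,0,0.9],[120,0,-2,-0.8,0,0,0.9]]], "newtons": 40}}

```text
time_s: 3.03
tool_pos: [0.4521, -0.2422, 0.0804]
tcp_rot: [0.49, 0.51, -0.49, 0.51]
ft_force: [-0.3, -0.5, -0.3]
grip_width: 0.102
```

```bash
python3 grab.py w2; python3 grab.py sd2 side; python3 -c "
from h import *
crop(load('sd2.npz'),'pics/sd2c.png',260,220,120,120,5)"
```

```text
3.0333 [ 0.45205058 -0.24222339  0.08043671] [[-0.0001, 0.9992, 0.0396], [0.0, 0.0396, -0.9992], [-1.0, -0.0001, -0.0]] [-0.635  0.366 -0.373  0.832 -0.     0.897] [-0.29 -0.48 -0.35] 0.1024280829879816
3.0833 [ 0.45203246 -0.24221053  0.08037583] [[-0.0001, 0.9992, 0.0396], [0.0, 0.0396, -0.9992], [-1.0, -0.0001, -0.0001]] [-0.635  0.366 -0.373  0.832 -0.     0.897] [-0.65  0.52  0.33] 0.09819674169972985
```

View pics/w2.png

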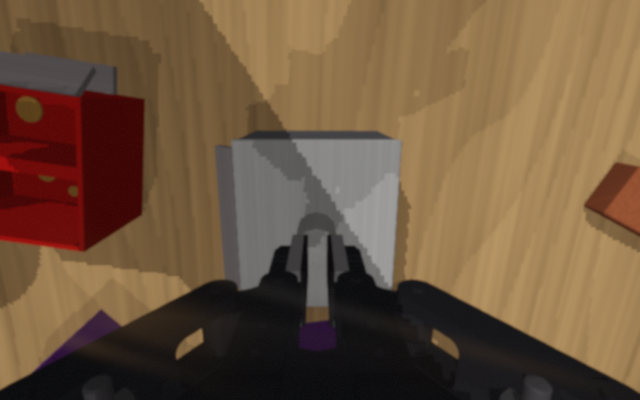

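View pics/sd2c.png

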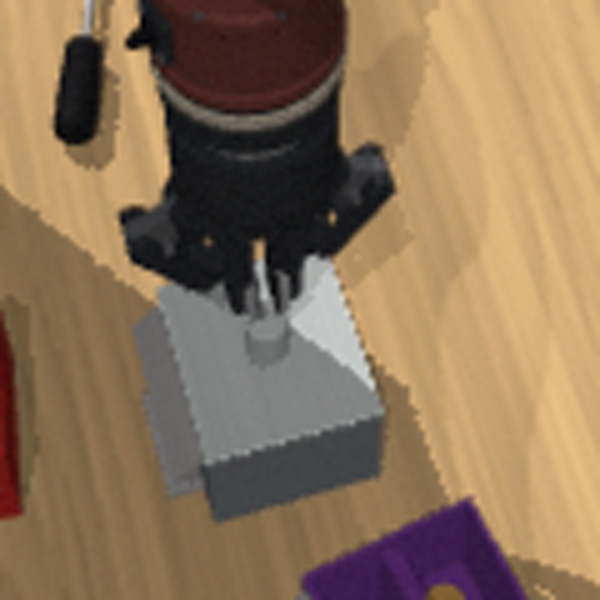

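```bash
python3 - <<'E'
from h import *
b=load("sd2.npz"); f=load("w2.npz")
for p in [(.452,-.242,.080),(.452,-.242,.10),(.452,-.245,.102),(.452,-.220,.08),(.452,-.242,.115)]: print(p,px(b,np.array(p)))
P=cloud(f,(f["pos"],f["quat"]))
for u,v in[(318,222),(318,236),(300,250),(337,250),(300,270),(318,265),(318,200),(240,200),(296,240),(335,240)]: print(u,v,P[v,u].round(4))
Q=cloud(b)
for u,v in[(313,284),(313,288),(309,281),(318,277),(314,278)]: print("side",u,v,Q[v,u].round(4))
E
```

```text
(0.452, -0.242, 0.08) [313.4532132  287.15412755]
(0.452, -0.242, 0.1) [313.20580039 283.24931852]
(0.452, -0.245, 0.102) [313.47269923 283.89462467]
(0.452, -0.22, 0.08) [311.37465001 279.69208065]
(0.452, -0.242, 0.115) [313.01528276 280.24246152]
318 222 [ 0.4533 -0.2348  0.0914]
318 236 [ 0.4534 -0.2386  0.1011]
300 250 [ 0.446  -0.2313  0.1342]
337 250 [ 0.4604 -0.2306  0.1344]
300 270 [ 0.4468 -0.231   0.1511]
318 265 [ 0.454  -0.2543  0.1008]
318 200 [ 0.4531 -0.2285  0.0724]
240 200 [ 0.4091 -0.2302  0.0723]
296 240 [ 0.4439 -0.2308  0.1255]
335 240 [ 0.4601 -0.2303  0.1252]
side 313 284 [ 0.4507 -0.2455  0.103 ]
side 313 288 [ 0.4485 -0.2539  0.0987]
side 309 281 [ 0.4403 -0.2514  0.1329]
side 318 277 [ 0.4637 -0.2476  0.1349]
side 314 278 [ 0.4551 -0.2403  0.1217]
```

```bash
python3 - <<'E'
from h import *
f=load("w2.npz")
crop(f,"pics/w2c.png",250,180,130,110,6)
P=cloud(f,(f["pos"],f["quat"]))
for v in range(215,300,5): print(v,[P[v,u].round(3).tolist() for u in (286,300,318,335,349)])
E
```

```text
215 [[0.435, -0.238, 0.074], [0.443, -0.238, 0.073], [0.453, -0.235, 0.081], [0.463, -0.237, 0.073], [0.471, -0.236, 0.074]]
220 [[0.435, -0.241, 0.073], [0.443, -0.24, 0.076], [0.453, -0.235, 0.089], [0.463, -0.24, 0.072], [0.471, -0.239, 0.074]]
225 [[0.435, -0.244, 0.072], [0.444, -0.239, 0.085], [0.45, -0.175, 0.257], [0.464, -0.243, 0.072], [0.471, -0.242, 0.074]]
230 [[0.435, -0.247, 0.073], [0.444, -0.238, 0.094], [0.453, -0.235, 0.101], [0.464, -0.246, 0.073], [0.472, -0.245, 0.073]]
235 [[0.435, -0.25, 0.074], [0.445, -0.231, 0.12], [0.453, -0.238, 0.101], [0.46, -0.23, 0.119], [0.472, -0.249, 0.071]]
240 [[0.435, -0.253, 0.073], [0.446, -0.231, 0.125], [0.454, -0.241, 0.1], [0.46, -0.23, 0.125], [0.472, -0.252, 0.074]]
245 [[0.439, -0.235, 0.121], [0.446, -0.231, 0.13], [0.454, -0.243, 0.101], [0.46, -0.23, 0.13], [0.467, -0.234, 0.12]]
250 [[0.44, -0.235, 0.126], [0.446, -0.231, 0.134], [0.454, -0.246, 0.101], [0.46, -0.231, 0.135], [0.466, -0.234, 0.127]]
255 [[0.44, -0.235, 0.131], [0.446, -0.231, 0.139], [0.454, -0.249, 0.101], [0.459, -0.231, 0.139], [0.466, -0.234, 0.
[... 293 characters left out ...]
31, 0.151], [0.455, -0.272, 0.073], [0.459, -0.231, 0.15], [0.463, -0.229, 0.154]]
275 [[0.443, -0.229, 0.159], [0.447, -0.233, 0.151], [0.455, -0.275, 0.072], [0.459, -0.232, 0.153], [0.463, -0.228, 0.158]]
280 [[0.443, -0.23, 0.16], [0.447, -0.235, 0.151], [0.455, -0.278, 0.073], [0.459, -0.234, 0.152], [0.463, -0.229, 0.161]]
285 [[0.443, -0.23, 0.162], [0.447, -0.237, 0.151], [0.455, -0.281, 0.073], [0.459, -0.235, 0.154], [0.462, -0.229, 0.163]]
290 [[0.443, -0.23, 0.166], [0.447, -0.239, 0.151], [0.455, -0.285, 0.073], [0.459, -0.235, 0.156], [0.462, -0.23, 0.165]]
295 [[0.443, -0.23, 0.168], [0.447, -0.241, 0.151], [0.455, -0.288, 0.073], [0.459, -0.235, 0.16], [0.462, -0.229, 0.169]]
```

View pics/w2c.png

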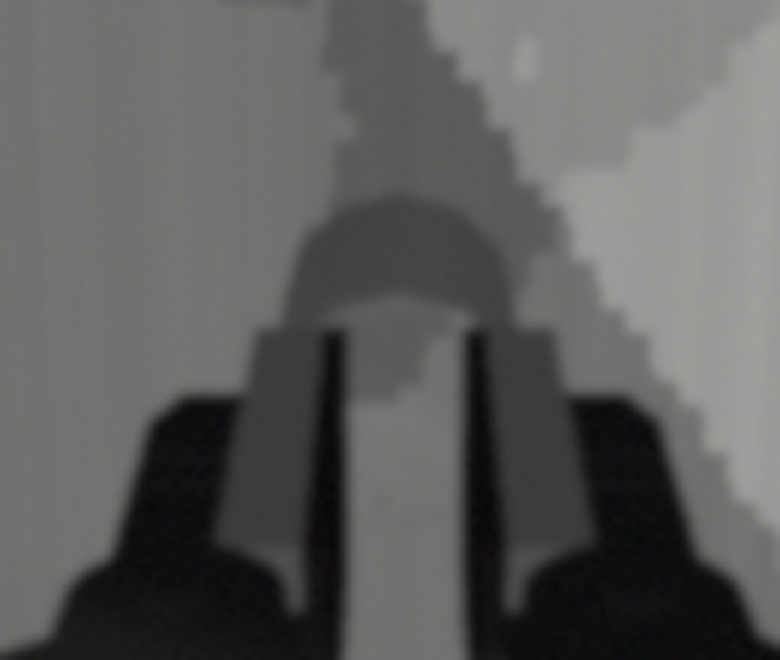

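```bash
python3 - <<'E'
from h import *
for n in ("w1","w2","wrist0"):
    f=load(n+".npz"); H=f["hand_eye"]; v,u=np.mgrid[0:400,0:640]
    T=cam_pts(f,u,v,f["z_map"])@H[:3,:3].T+H[:3,3]
    m=(f["z_map"]>0)&(np.abs(T[...,2])<.014)&(np.abs(T[...,1])<.06)&(T[...,0]>-.09)&(T[...,0]<.02)
    q=T[m]; 
    print(n,m.sum())
    for lo in np.arange(-.06,.06,.01):
        k=q[(q[:,1]>=lo)&(q[:,1]<lo+.01)]
        if len(k)>5: print("  y",round(lo,2),"max tool x",np.percentile(k[:,0],[50,98,100]).round(4))
E
```

```text
w1 8558
  y -0.06 max tool x [-0.088  -0.0821 -0.0816]
  y -0.05 max tool x [-0.0866 -0.0794 -0.0787]
  y -0.04 max tool x [-0.082  -0.0451 -0.0406]
  y -0.03 max tool x [-0.0666 -0.0399 -0.0362]
  y 0.02 max tool x [-0.0658 -0.0396 -0.0369]
  y 0.03 max tool x [-0.0776 -0.0443 -0.0398]
  y 0.04 max tool x [-0.087  -0.0794 -0.0488]
  y 0.05 max tool x [-0.0876 -0.0823 -0.0821]
w2 17074
  y -0.06 max tool x [0.0196 0.0199 0.02  ]
  y -0.05 max tool x [0.0077 0.0189 0.0196]
  y -0.04 max tool x [0.0063 0.0085 0.0091]
  y -0.03 max tool x [-0.0811  0.0084  0.0099]
  y -0.02 max tool x [-0.0522  0.0083  0.0093]
  y -0.01 max tool x [-0.0616  0.008   0.0092]
  y 0.0 max tool x [-0.054   0.008   0.0093]
  y 0.01 max tool x [-0.0566  0.0083  0.0093]
  y 0.02 max tool x [-0.0801  0.0084  0.0096]
  y 0.03 max tool x [-0.0799  0.0084  0.0092]
  y 0.04 max tool x [0.0074 0.0086 0.0091]
wrist0 6833
  y -0.06 max tool x [-0.0696 -0.0557 -0.0535]
  y -0.05 max tool x [-0.0704 -0.0491 -0.0468]
  y 0.04 max tool x [-0.0703 -0.0492 -0.0464]
  y 0.05 max tool x [-0.0699 -0.0547 -0.0537]
```

{"op": "carry_out", "data": {"series": [[[0,0,2.5,0,0,0,0.4],[0,0,2.5,0,0,0,0.4],[0,0,2.5,0,0,0,0.4],[0,0,2.5,0,0,0,0.4],[12,0,2.5,0,0,0,0.4],[24,0,2.5,0,0,0,0.4],[30,0,2.5,0,0,0,0.4],[36,0,2.5,0,0,0,0.4],[36,0,2.5,0,0,0,0.4]]]}}

```text
time_s: 3.88
tool_pos: [0.4516, -0.2443, 0.0435]
tcp_rot: [0.49, 0.51, -0.49, 0.509]
ft_force: [-0.2, 0.1, 0.5]
grip_width: 0.601
```

```bash
python3 grab.py w3; python3 -c "
from h import *
crop(load('w3.npz'),'pics/w3c.png',200,120,240,180,3)"
```

```text
3.8833 [ 0.45159268 -0.24427996  0.04348435] [[-0.0013, 0.9992, 0.0396], [0.0009, 0.0396, -0.9992], [-1.0, -0.0013, -0.001]] [-0.638  0.412 -0.416  0.745 -0.     0.893] [-0.24  0.09  0.46] 0.6009144789236874
```

View pics/w3c.png

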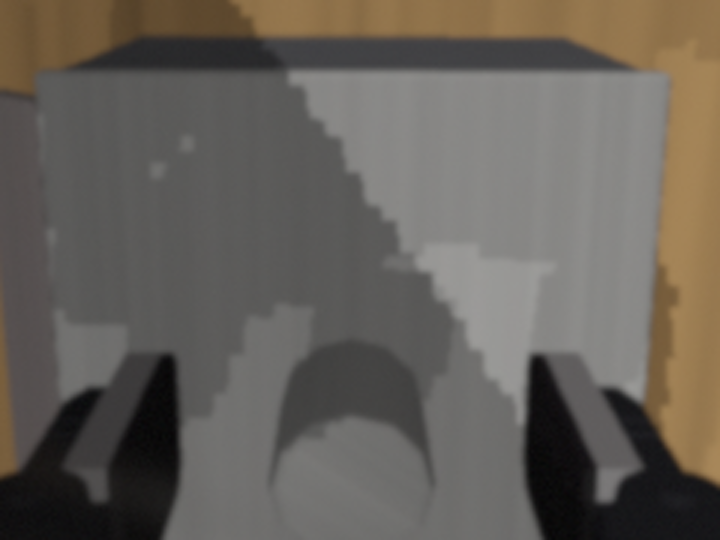

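{"op": "carry_out", "data": {"series": [[[1,0,0,0,0,0,0.9],[1,0,0,0,0,0,0.9],[1,0,0,0,0,0,0.9],[1,0,0,0,0,0,0.9],[1,0,0,0,0,0,0.9],[1,0,0,0,0,0,0.9],[1,0,0,0,0,0,0.9],[1,0,0,0,0,0,0.9]]], "newtons": 40}}

```text
time_s: 4.6
tool_pos: [0.4525, -0.2449, 0.0439]
tcp_rot: [0.49, 0.51, -0.49, 0.51]
ft_force: [-0.4, 1.0, 6.1]
grip_width: 0.245
```

{"op": "carry_out", "data": {"series": [[[-10,0,0,0,0,0,0.9],[-25,0,0,0,0,0,0.9],[-45,0,0,0,0,0,0.9],[-65,0,0,0,0,0,0.9],[-75,0,0,0,0,0,0.9],[-75,20,-14,0,0,0,0.9],[-75,45,-31,0,0,0,0.9],[-75,70,-49,0,0,0,0.9],[-75,95,-66,0,0,0,0.9],[-75,120,-83,0,0,0,0.9],[-75,145,-101,0,0,0,0.9],[-75,160,-111,0,0,0,0.9],[-75,170,-118,0,0,0,0.9],[-75,170,-118,0,0,0,0.9],[-75,170,-118,0,0,0,0.9]]]}}

```text
time_s: 5.85
tool_pos: [0.6172, -0.1196, 0.118]
tcp_rot: [0.49, 0.51, -0.49, 0.51]
ft_force: [-0.3, 0.2, -1.7]
grip_width: 0.241
```

```bash
python3 grab.py w4;  python3 grab.py sd4 side; python3 -c "
from h import *
crop(load('sd4.npz'),'pics/sd4c.png',230,170,220,180,3.5)"
```

```text
5.85 [ 0.61716356 -0.11962581  0.1179718 ] [[-0.0009, 0.9992, 0.0407], [0.0001, 0.0407, -0.9992], [-1.0, -0.0009, -0.0001]] [-0.308  0.537  0.016  1.051 -0.     1.222] [-0.28  0.21 -1.67] 0.240546093238362
5.9 [ 0.61671175 -0.12012119  0.11808018] [[-0.0011, 0.9992, 0.0399], [0.0001, 0.0399, -0.9992], [-1.0, -0.0011, -0.0001]] [-0.309  0.536  0.016  1.051 -0.     1.222] [-1.42  0.02 -0.79] 0.24388908920878882
```

View pics/w4.png

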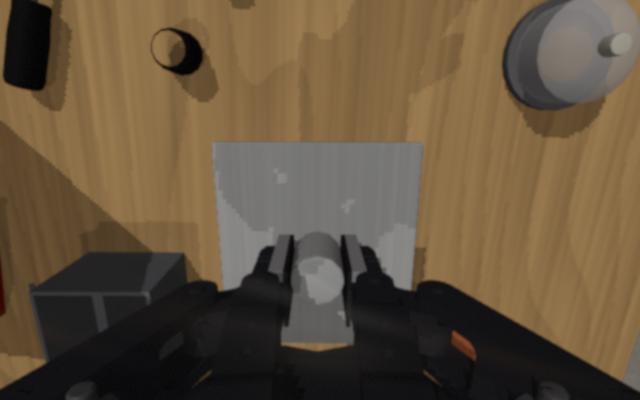

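View pics/sd4c.png

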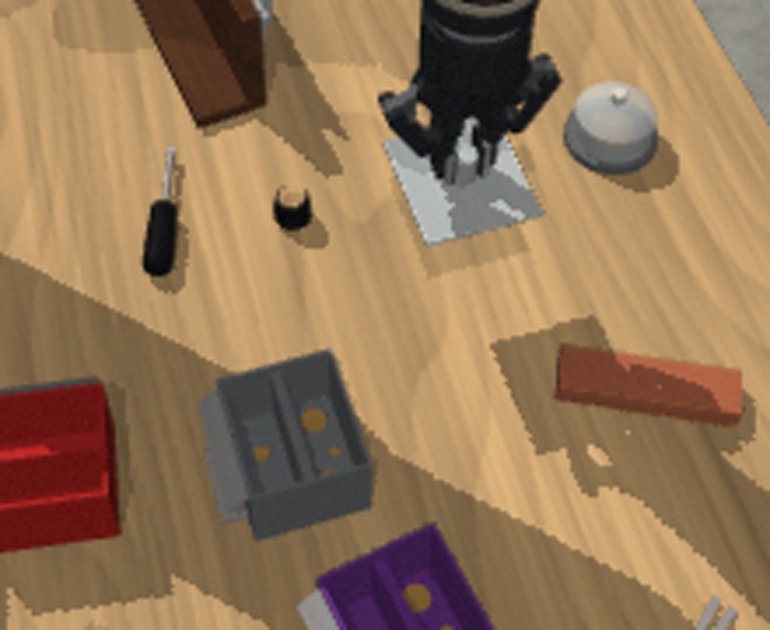

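{"op": "carry_out", "data": {"series": [[[25,0,0,0,0,0,0.9],[50,0,0,0,0,0,0.9],[75,0,0,0,0,0,0.9],[100,0,0,0,0,0,0.9],[120,0,0,0,0,0,0.9],[130,0,0,0,0,0,0.9],[134,0,0,0,0,0,0.9],[136,0,0,0,0,0,0.9],[136,0,0,0,0,0,0.9],[136,0,0,0,0,0,0.9]]]}}

```text
time_s: 6.78
tool_pos: [0.6182, -0.1205, -0.0163]
tcp_rot: [0.49, 0.509, -0.49, 0.51]
ft_force: [-0.3, -0.2, -0.4]
grip_width: 0.241
```

```bash
python3 grab.py w5; python3 - <<'E'
from h import *
f=load("w5.npz"); P=cloud(f,(f["pos"],f["quat"]))
C=f["color"].astype(int); g=(C.max(-1)-C.min(-1)<30)&(C.min(-1)>60)
m=g&(P[...,2]<.03)&(P[...,2]>-.03)&(np.hypot(P[...,0]-.617,P[...,1]+.12)<.08); v,u=np.nonzero(m)
m&=(np.mgrid[0:400,0:640][0]<230)
q=P[m]; A=np.c_[q[:,:2]-[.617,-.12],np.ones(len(q))]; print(len(q),np.linalg.lstsq(A,q[:,2],rcond=None)[0],np.median(q,0))
w=~g&(np.mgrid[0:400,0:640][0]<120)&(np.abs(P[...,2])<.02); print("bench",np.median(P[w][:,2]))
E
```

```text
6.7833 [ 0.61824755 -0.12048237 -0.01630794] [[0.0018, 0.9992, 0.0395], [-0.0006, 0.0395, -0.9992], [-1.0, 0.0018, 0.0007]] [-0.308  0.665 -0.141  0.762 -0.     1.223] [-0.28 -0.22 -0.43] 0.24109405722707178
18032 [-0.00191714  0.00173284  0.01257565] [ 0.61798641 -0.0889805   0.01267125]
bench -0.0009335096943501415
```

View pics/w5.png

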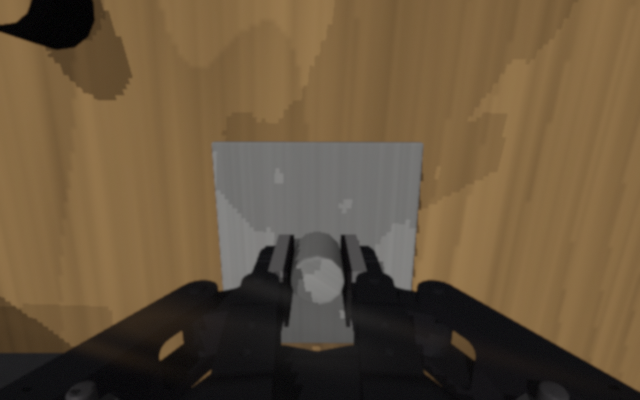

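{"op": "carry_out", "data": {"series": [[[3,0,0,0,0,0,0.9],[5,0,0,0,0,0,0.9],[6,0,0,0,0,0,0.9],[6,0,0,0,0,0,0.9]]]}}

```text
time_s: 7.17
tool_pos: [0.618, -0.1202, -0.0221]
tcp_rot: [0.49, 0.509, -0.49, 0.51]
ft_force: [-3.1, 0.5, 12.0]
grip_width: 0.237
```

{"op": "carry_out", "data": {"series": [[[4,0,0,0,0,0,0.9],[4,0,0,0,0,0,0.4],[4,0,0,0,0,0,0.4],[4,0,0,0,0,0,0.4],[4,0,0,0,0,0,0.4],[-20,0,0,0,0,0,0.4],[-50,0,0,0,0,0,0.4],[-90,0,0,0,0,0,0.4],[-130,0,0,0,0,0,0.5],[-170,0,0,0,0,0,0.55],[-172,-30,20,0,0,0,0.55],[-172,-64,42,0,0,0,0.55],[-172,-98,65,0,0,0,0.55],[-172,-130,86,0,0,0,0.55],[-172,-160,106,0,0,0,0.55],[-172,-171,113,0,0,0,0.55],[-172,-171,113,0,0,0,0.55],[-172,-171,113,0,0,0,0.55]]]}}

```text
time_s: 8.67
tool_pos: [0.4511, -0.2401, 0.1485]
tcp_rot: [0.491, 0.509, -0.49, 0.51]
ft_force: [0.3, 0.5, -0.2]
grip_width: 0.45
```

```bash
python3 grab.py w6;  python3 grab.py sd6 side; python3 - <<'E'
from h import *
crop(load('sd6.npz'),'pics/sd6c.png',230,170,220,180,3.5)
f=load("w6.npz"); P=cloud(f,(f["pos"],f["quat"]))
C=f["color"].astype(int); g=(C.max(-1)-C.min(-1)<30)
near=np.hypot(P[...,0]-.452,P[...,1]+.246)<.075
rows=np.mgrid[0:400,0:640][0]
for lo,hi,l in((.064,.076,"rim"),(.056,.0635,"part")):
    m=g&near&(P[...,2]>lo)&(P[...,2]<hi)
    if l=="part": m&=(np.abs(P[...,0]-.452)<.02)
    q=P[m]; print(l,len(q),np.median(q,0),cv2.minAreaRect((q[:,:2]*1000).astype(np.float32)))
s=load("sd6.npz"); Q=cloud(s); C=s["color"].astype(int); g=(C.max(-1)-C.min(-1)<30)&(C.min(-1)>60)
m=g&(np.hypot(Q[...,0]-.618,Q[...,1]+.12)<.08)&(Q[...,2]>.003)&(Q[...,2]<.05); print("lid top z",np.median(Q[m],0),np.percentile(Q[m][:,2],[5,95,100]))
E
```

```text
8.6667 [ 0.45111405 -0.24005351  0.14852892] [[0.0006, 0.9993, 0.0381], [0.0001, 0.0381, -0.9993], [-1.0, 0.0006, -0.0001]] [-0.632  0.297 -0.276  0.998  0.     0.9  ] [ 0.31  0.55 -0.22] 0.45000441500826105
8.7167 [ 0.45173095 -0.23960786  0.14847064] [[0.0007, 0.9992, 0.0394], [0.0001, 0.0394, -0.9992], [-1.0, 0.0007, -0.0001]] [-0.631  0.297 -0.275  0.998  0.     0.9  ] [1.43 0.11 0.39] 0.45176572158835687
rim 2285 [ 0.44433965 -0.23246916  0.06871288] ((450.4349365234375, -245.29322814941406), (93.71173095703125, 100.30107879638672), 2.066178321838379)
part 1332 [ 0.45193955 -0.24776438  0.06089074] ((451.66497802734375, -243.94662475585938), (39.88249969482422, 98.58850860595703), 0.35842734575271606)
lid top z [ 0.61312748 -0.12624078  0.00929867] [0.00598477 0.03110176 0.04013027]
```

View pics/w6.png

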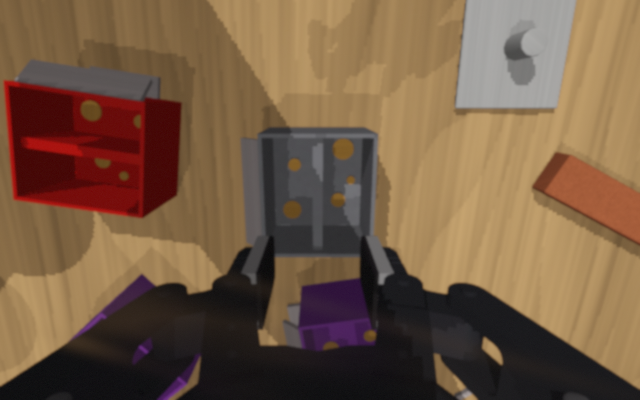

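View pics/sd6c.png

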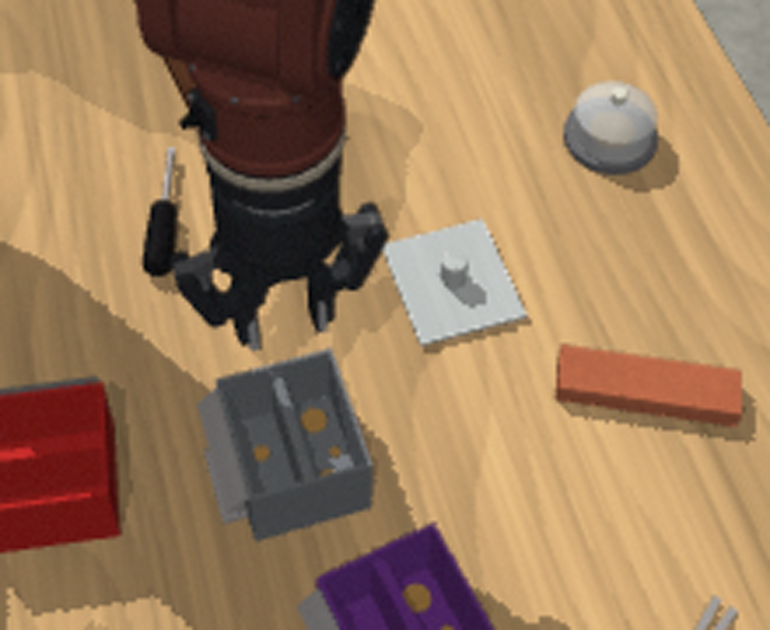

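{"op": "carry_out", "data": {"series": [[[0,0,5.5,0,0,0,0.55],[35,0,5.5,0,0,0,0.55],[65,0,5.5,0,0,0,0.55],[90,0,5.5,0,0,0,0.55],[105,0,5.5,0,0,0,0.55],[105,0,5.5,0,0,0,0.55]]]}}

```text
time_s: 9.27
tool_pos: [0.45, -0.2434, 0.0402]
tcp_rot: [0.489, 0.512, -0.49, 0.508]
ft_force: [-1.2, -0.1, 0.5]
grip_width: 0.448
```

```bash
python3 grab.py w7; python3 -c "
from h import *
crop(load('w7.npz'),'pics/w7c.png',180,80,280,220,2.8)"
```

```text
9.2667 [ 0.44995033 -0.24335726  0.04020812] [[-0.0043, 0.9991, 0.0411], [0.0033, 0.0411, -0.9991], [-1.0, -0.0041, -0.0034]] [-0.639  0.416 -0.42   0.741  0.     0.891] [-1.22 -0.08  0.47] 0.44844765326411823
```

View pics/w7c.png

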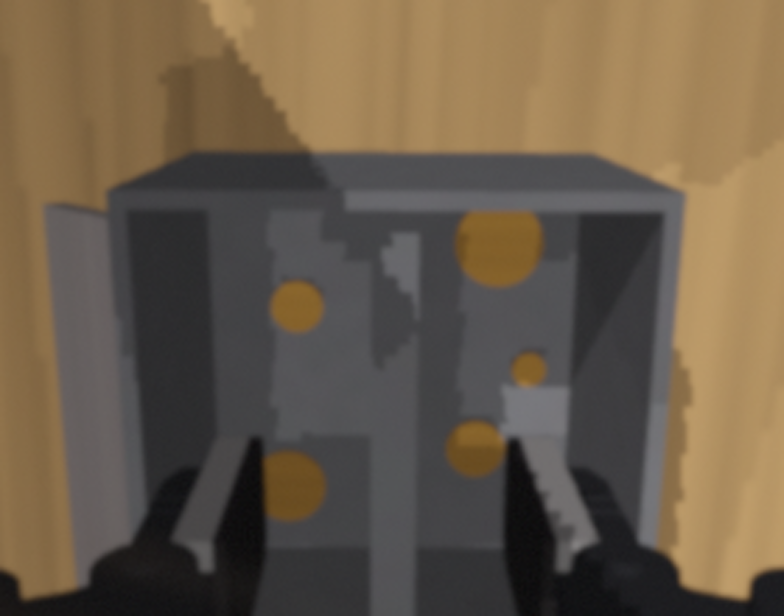

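{"op": "carry_out", "data": {"series": [[[0,0,0,0,0,0,0.58],[15,0,0,0,0,0,0.58],[30,0,0,0,0,0,0.58],[40,0,0,0,0,0,0.58],[40,0,0,0,0,0,0.58],[40,0,0,0,0,0,0.58]]]}}

```text
time_s: 9.82
tool_pos: [0.4516, -0.2454, 0.004]
tcp_rot: [0.49, 0.51, -0.49, 0.51]
ft_force: [-0.2, 0.5, 0.2]
grip_width: 0.42
```

```bash
python3 grab.py w8; python3 -c "
from h import *
crop(load('w8.npz'),'pics/w8c.png',180,80,280,220,2.8)"
```

```text
9.8167 [ 0.45155152 -0.24535273  0.00395094] [[0.0002, 0.9992, 0.0399], [-0.0001, 0.0399, -0.9992], [-1.0, 0.0002, 0.0002]] [-0.64   0.464 -0.459  0.647  0.     0.891] [-0.18  0.45  0.21] 0.4195260858439418
```

View pics/w8c.png

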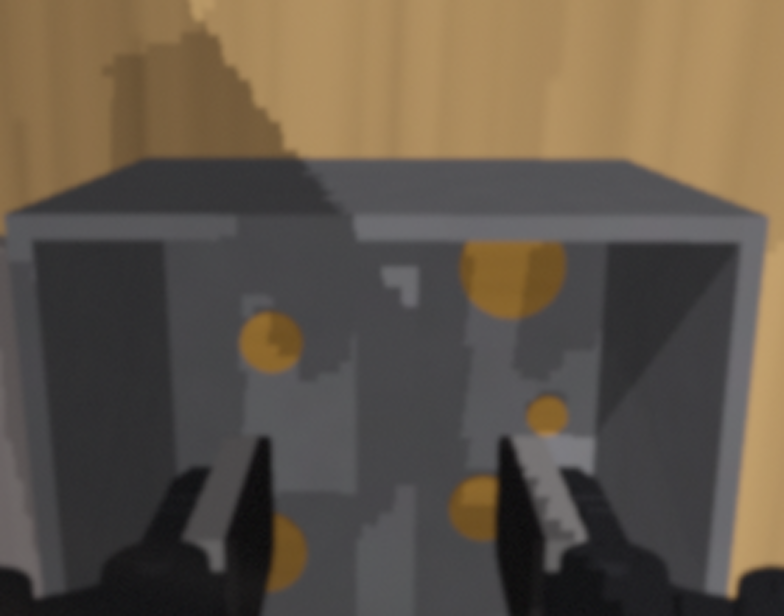

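{"op": "carry_out", "data": {"series": [[[3,0,0,0,0,0,0.58],[3,0,0,0,0,0,1],[3,0,0,0,0,0,1],[3,0,0,0,0,0,1],[3,0,0,0,0,0,1],[3,0,0,0,0,0,1],[3,0,0,0,0,0,1],[3,0,0,0,0,0,1],[3,0,0,0,0,0,1],[3,0,0,0,0,0,1]]], "newtons": 80}}

```text
time_s: 10.7
tool_pos: [0.4515, -0.2454, 0.0009]
tcp_rot: [0.49, 0.51, -0.49, 0.51]
ft_force: [-0.8, 2.1, 5.6]
grip_width: 0.074
```

{"op": "carry_out", "data": {"series": [[[-10,0,0,0,0,0,1],[-35,0,0,0,0,0,1],[-70,0,0,0,0,0,1],[-105,0,0,0,0,0,1],[-140,0,0,0,0,0,1],[-160,0,0,0,0,0,1],[-160,0,0,0,0,0,1],[-160,0,0,0,0,0,1]]]}}

```text
time_s: 11.37
tool_pos: [0.4515, -0.2455, 0.1611]
tcp_rot: [0.49, 0.509, -0.49, 0.51]
ft_force: [-0.6, -0.2, -4.8]
grip_width: 0.075
```

```bash
python3 grab.py w9; python3 grab.py sd9 side; python3 -c "
from h import *
crop(load('sd9.npz'),'pics/sd9c.png',230,150,220,180,3.5)"
```

```text
11.3667 [ 0.45146398 -0.24545051  0.16105918] [[0.0013, 0.9992, 0.0397], [-0.001, 0.0397, -0.9992], [-1.0, 0.0012, 0.001]] [-0.64   0.291 -0.248  1.029 -0.     0.891] [-0.6  -0.2  -4.79] 0.07517985021283019
11.4167 [ 0.45058778 -0.24484162  0.15967154] [[-0.0009, 0.9992, 0.0396], [0.0006, 0.0396, -0.9992], [-1.0, -0.0009, -0.0006]] [-0.64   0.293 -0.25   1.029 -0.     0.891] [-0.57 -0.6  -4.52] 0.07480339533430935
```

View pics/sd9c.png

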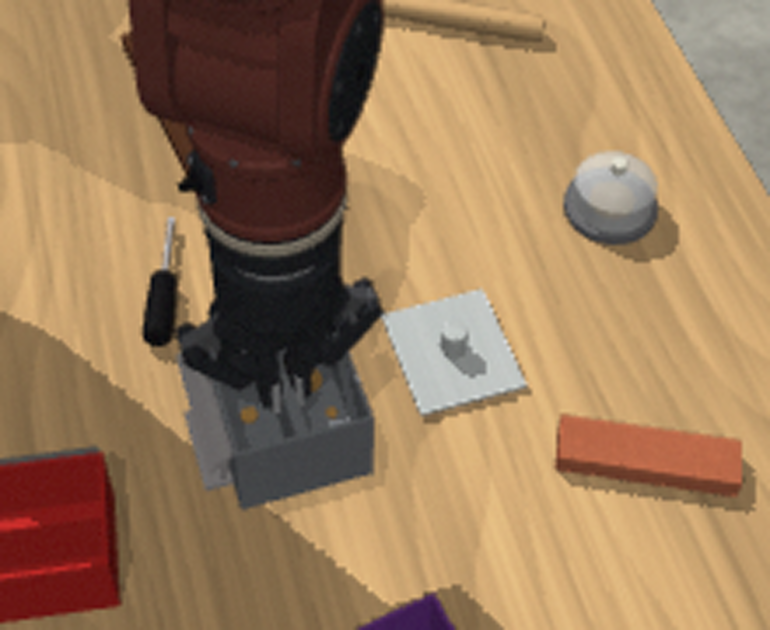

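View pics/w9.png

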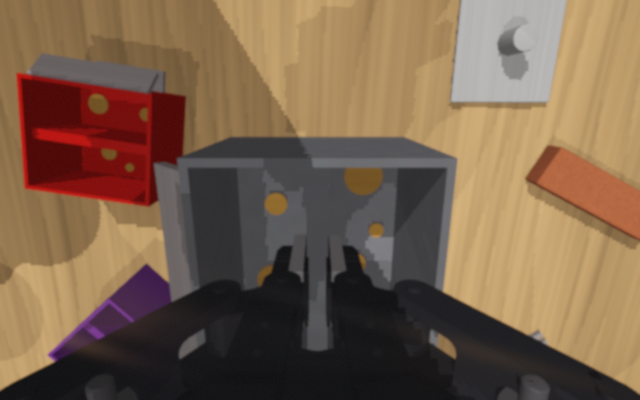

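{"op": "carry_out", "data": {"series": [[[0,10,-29,-0.5,0,0,1],[0,21,-63,-1,0,0,1],[0,32,-96,-1.5,0,0,1],[0,43,-129,-2,0,0,1],[0,55,-163,-2.5,0,0,1],[0,66,-197,-3,0,0,1],[0,78,-231,-3.5,0,0,1],[0,89,-265,-4,0,0,1],[0,100,-299,-4.5,0,0,1],[0,111,-332,-5,0,0,1],[0,122,-364,-5.5,0,0,1],[0,133,-396,-6,0,0,1],[0,143,-424,-6.5,0,0,1],[0,152,-449,-6.5,0,0,1],[0,158,-465,-6.5,0,0,1],[0,158,-465,-6.5,0,0,1],[0,158,-465,-6.5,0,0,1]]]}}

```text
time_s: 12.88
tool_pos: [0.5893, 0.226, 0.1579]
tcp_rot: [0.459, 0.538, -0.461, 0.536]
ft_force: [-0.7, -0.9, -4.5]
grip_width: 0.073
```

```bash
python3 grab.py w10; python3 grab.py sc10 scene
```

```text
12.8833 [0.58928166 0.22604835 0.15785893] [[-0.0039, 0.9881, 0.1541], [-0.0012, 0.154, -0.9881], [-1.0, -0.004, 0.0006]] [ 0.251  0.519  0.095  1.15  -0.     1.667] [-0.69 -0.88 -4.53] 0.0734704166661951
12.9333 [0.58930247 0.22522686 0.15828525] [[-0.0036, 0.9882, 0.1531], [-0.0013, 0.1531, -0.9882], [-1.0, -0.0037, 0.0007]] [ 0.249  0.518  0.094  1.15  -0.     1.667] [ 0.53 -0.94 -4.53] 0.08020981357416043
```

View pics/w10.png

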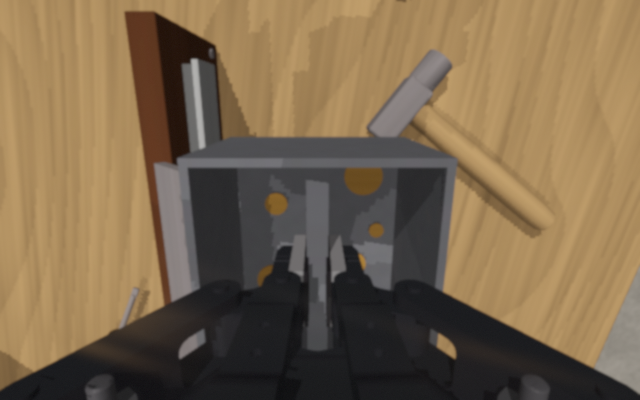

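View pics/sc10.png

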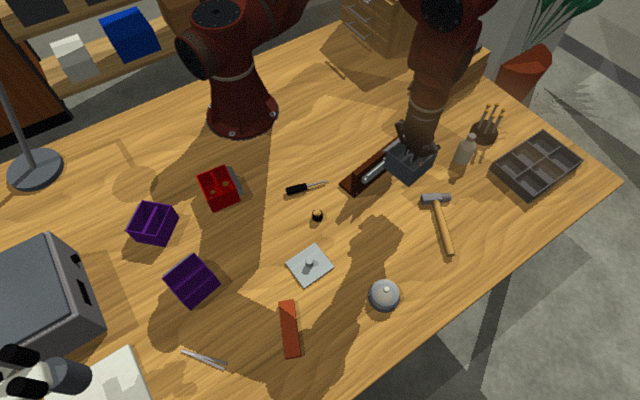

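```bash
python3 - <<'E'
from h import *
f=load("w10.npz"); crop(f,"pics/w10c.png",110,0,130,180,4)
P=cloud(f,(f["pos"],f["quat"]))
H=f["hand_eye"]; v,u=np.mgrid[0:400,0:640]; T=cam_pts(f,u,v,f["z_map"])@H[:3,:3].T+H[:3,3]
for r in (40,70,90,110,130):
    print(r,[(c,*(1000*T[r,c]).round(1).tolist(), f["color"][r,c].sum()) for c in range(134,222,4)])
E
```

```text
40 [(134, 38.1, -105.1, -101.7, np.uint64(183)), (138, 37.5, -102.5, -101.6, np.uint64(184)), (142, 37.3, -100.1, -101.6, np.uint64(185)), (146, 38.0, -98.1, -101.7, np.uint64(186)), (150, 37.5, -95.6, -101.6, np.uint64(181)), (154, 37.5, -93.3, -101.6, np.uint64(180)), (158, 39.5, -91.8, -101.9, np.uint64(109)), (162, 45.5, -92.0, -102.9, np.uint64(66)), (166, 52.0, -92.2, -104.0, np.uint64(68)), (170, 56.2, -91.4, -104.6, np.uint64(67)), (174, 64.2, -92.0, -105.9, np.uint64(71)), (178, 69.3, -91.3, -106.8, np.uint64(70)), (182, 76.9, -91.4, -108.0, np.uint64(69)), (186, 85.4, -91.7, -109.3, np.uint64(65)), (190, 92.2, -91.2, -110.5, np.uint64(53)), (194, 102.0, -91.5, -112.0, np.uint64(63)), (198, 111.2, -91.5, -113.5, np.uint64(63)), (202, 121.0, -91.4, -115.1, np.uint64(76)), (206, 132.7, -91.7, -117.0, np.uint64(221)), (210, 160.7, -96.5, -121.5, np.uint64(359)), (214, 158.7, -92.2, -121.2, np.uint64(392)), (218, 160.0, -89.0, -121.4, np.uint64(400))]
70 [(134, 37.5, -107.2, -85.2, np.uint64(184)), (138, 38.9, -105.5, -85.4, np.uint64(186)), (142, 38.8, -103.1, -85.4, np.uint64(
[... 2979 characters left out ...]
 np.uint64(191)), (158, 38.1, -97.6, -50.2, np.uint64(187)), (162, 36.5, -94.4, -50.3, np.uint64(186)), (166, 39.8, -93.3, -50.1, np.uint64(176)), (170, 42.0, -91.8, -49.9, np.uint64(75)), (174, 48.4, -91.9, -49.4, np.uint64(71)), (178, 54.9, -91.9, -48.9, np.uint64(65)), (182, 61.6, -91.8, -48.3, np.uint64(70)), (186, 68.3, -91.6, -47.8, np.uint64(86)), (190, 70.2, -89.5, -47.7, np.uint64(312)), (194, 71.5, -87.1, -47.6, np.uint64(318)), (198, 44.3, -74.9, -49.7, np.uint64(481)), (202, 44.3, -72.3, -49.7, np.uint64(497)), (206, 50.2, -71.7, -49.2, np.uint64(213)), (210, 58.2, -71.5, -48.6, np.uint64(210)), (214, 67.2, -71.5, -47.9, np.uint64(209)), (218, 78.1, -71.8, -47.0, np.uint64(193))]
```

View pics/w10c.png

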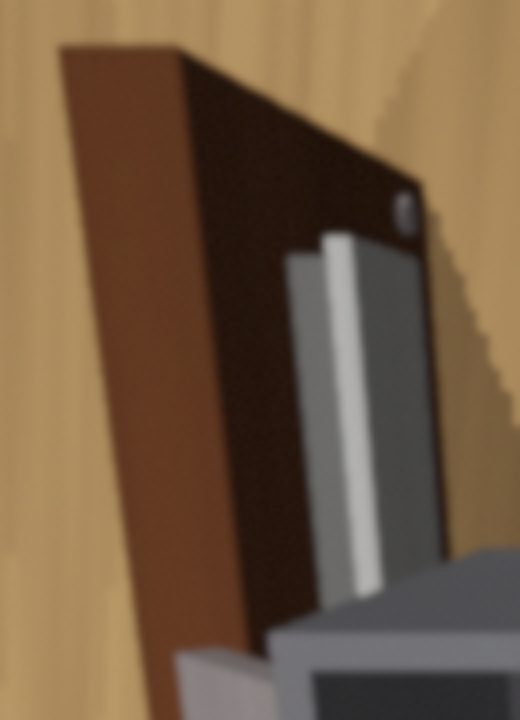

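```bash
python3 - <<'E'
from h import *
f=load("w10.npz")
H=f["hand_eye"]; v,u=np.mgrid[0:400,0:640]; T=1000*(cam_pts(f,u,v,f["z_map"])@H[:3,:3].T+H[:3,3])
for r in (161,162,163): print(r,[(c,*T[r,c].round(1).tolist()) for c in (176,180,182,184,186,220,260,300,317,340,400,440,448,450,452,454,456)])
for r in (200,240): print(r,[(c,*T[r,c].round(1).tolist()) for c in (160,164,168,172,176,180,184,188,300,306,310,317,324,328,332,438,442,446,450)])
m=(np.abs(T[...,1])<53)&(np.abs(T[...,1])>40)&(T[...,2]<0)&(T[...,2]>-60)&(T[...,0]<-64)&(T[...,0]>-74)
q=T[m];print(len(q)); A=np.c_[q[:,1:],np.ones(len(q))]; print(np.linalg.lstsq(A,q[:,0],rcond=None)[0])
m=(np.abs(T[...,1])<50)&(v>150)&(v<168)&(T[...,0]<-64)&(T[...,0]>-74); q=T[m]; A=np.c_[q[:,1:],np.ones(len(q))]; print(len(q),np.linalg.lstsq(A,q[:,0],rcond=None)[0],q.min(0),q.max(0))
m=(u>300)&(u<335)&(v>180)&(v<230)&(T[...,0]<-56)&(T[...,0]>-66); q=T[m]; print("part",len(q),np.percentile(q,[2,50,98],axis=0))
E
```

```text
161 [(176, 45.8, -91.7, -29.5), (180, -67.5, -43.2, -48.5), (182, -68.3, -42.2, -48.7), (184, -68.7, -41.4, -48.7), (186, -67.2, -41.3, -48.5), (220, -68.2, -30.0, -48.6), (260, -67.9, -17.2, -48.6), (300, -67.6, -4.4, -48.5), (317, -68.0, 1.1, -48.6), (340, -68.2, 8.5, -48.6), (400, -68.5, 27.7, -48.6), (440, -68.0, 40.7, -48.5), (448, -68.1, 43.2, -48.5), (450, -68.7, 43.6, -48.6), (452, -69.4, 44.0, -48.7), (454, -68.2, 45.1, -48.5), (456, -68.2, 45.7, -48.6)]
162 [(176, 44.0, -91.1, -29.1), (180, -68.4, -42.8, -48.4), (182, -68.4, -42.2, -48.4), (184, -67.5, -41.9, -48.2), (186, -67.1, -41.4, -48.1), (220, -69.1, -29.8, -48.5), (260, -68.5, -17.1, -48.3), (300, -68.1, -4.4, -48.3), (317, -67.8, 1.1, -48.2), (340, -67.3, 8.6, -48.1), (400, -67.8, 27.9, -48.2), (440, -67.4, 40.9, -48.1), (448, -68.7, 43.0, -48.3), (450, -68.1, 43.9, -48.2), (452, -67.5, 44.8, -48.1), (454, -67.7, 45.3, -48.1), (456, -68.9, 45.5, -48.4)]
163 [(176, 44.8, -91.5, -28.3), (180, -67.2, -43.4, -47.8), (182, -67.8, -42.4, -47.9), (184, -67.8, -41.8, -47.9), (186, -67.0, -41.5, -47.8), (220, -68.3, -30.0, 
[... 972 characters left out ...]
 -61.6, -48.6, -18.6), (184, -63.3, -46.5, -19.3), (188, -67.9, -43.2, -21.3), (300, -43.6, -6.1, -11.0), (306, -60.5, -2.9, -18.1), (310, -60.4, -1.5, -18.0), (317, -60.3, 1.1, -18.0), (324, -59.9, 3.7, -17.8), (328, -44.9, 5.6, -11.5), (332, -44.5, 7.3, -11.3), (438, -67.2, 42.9, -20.8), (442, -68.6, 43.7, -21.4), (446, -68.5, 45.1, -21.4), (450, 157.6, 141.3, 73.7)]
3595
[-1.63475938e-03  5.43727858e-03 -6.72231312e+01]
3080 [ 3.82620177e-04 -3.77382607e-01 -8.60012232e+01] [-70.14714327 -44.20914572 -50.00545718] [-64.00693789  46.23664054 -45.91976459]
part 1070 [[-61.25365513  -2.83944694 -39.96300953]
 [-60.05182242   0.92061797 -31.36583174]
 [-58.76771628   4.67114893 -22.46696193]]
```

```bash
cat > plan.py <<'E'
import numpy as np
from scipy.optimize import linprog
def R(t): t=np.radians(t); return np.array([[np.cos(t),-np.sin(t)],[np.sin(t),np.cos(t)]])  # (x,z) cleat; top to -x
J=np.array([-45,27.]);S=np.array([-59,13.]);S2=S+4*np.array([-.7071,.7071]);F=np.array([-64,-30.]);FB=np.array([-64,-35.])
def seat(th,lift=0):
    r=R(th); n1=r@np.array([1,-1])/2**.5   # out of strip lower face (towards lip)
    n2=r@np.array([-1,0])          # out of back wall
    # lip corners: (-2,0) must satisfy n1.(c-(m+rJ))>=0 ; (2,0): n2.(c-(m+rJ))>=0  -> seated equality
    A=np.array([n1,n2]); b=np.array([n1@(np.array([-2,0])-r@J), n2@(np.array([2,0])-r@J)])
    return np.linalg.solve(A,b)+[0,lift]
if __name__=="__main__":
    for th in range(28,-1,-2):
        m=seat(th); r=R(th)
        P={k:(m+r@p).round(1).tolist() for k,p in dict(S=S,S2=S2,F=F,FB=FB,body=np.array([-42,73])).items()}
        print(th,m.round(2),P)
E
python3 plan.py
```

```text
28 [51.87  2.06] {'S': [-6.3, -14.2], 'S2': [-10.2, -13.0], 'F': [9.4, -54.5], 'FB': [11.8, -58.9], 'body': [-19.5, 46.8]}
26 [51.94  0.27] {'S': [-6.8, -13.9], 'S2': [-10.6, -12.6], 'F': [7.6, -54.8], 'FB': [9.8, -59.2], 'body': [-17.8, 47.5]}
24 [51.94 -1.54] {'S': [-7.2, -13.7], 'S2': [-11.0, -12.2], 'F': [5.7, -55.0], 'FB': [7.7, -59.5], 'body': [-16.1, 48.1]}
22 [51.89 -3.35] {'S': [-7.7, -13.4], 'S2': [-11.4, -11.8], 'F': [3.8, -55.1], 'FB': [5.7, -59.8], 'body': [-14.4, 48.6]}
20 [51.77 -5.16] {'S': [-8.1, -13.1], 'S2': [-11.7, -11.4], 'F': [1.9, -55.2], 'FB': [3.6, -59.9], 'body': [-12.7, 49.1]}
18 [51.58 -6.98] {'S': [-8.5, -12.8], 'S2': [-12.1, -11.0], 'F': [-0.0, -55.3], 'FB': [1.5, -60.0], 'body': [-10.9, 49.5]}
16 [51.34 -8.79] {'S': [-9.0, -12.6], 'S2': [-12.5, -10.6], 'F': [-1.9, -55.3], 'FB': [-0.5, -60.1], 'body': [-9.2, 49.8]}
14 [ 51.02 -10.61] {'S': [-9.4, -12.3], 'S2': [-12.8, -10.2], 'F': [-3.8, -55.2], 'FB': [-2.6, -60.1], 'body': [-7.4, 50.1]}
12 [ 50.64 -12.41] {'S': [-9.8, -12.0], 'S2': [-13.1, -9.8], 'F': [-5.7, -55.1], 'FB': [-4.7, -60.0], 'body': [-5.6, 50.3]}
10 [ 50.2  -14.21] {'S': [-10.2, -11.7], 'S2': [-13.4, -9.4], 'F': [-7.6, -54.9], 'FB': [-6.7, -59.8], 'body': [-3.8, 50.4]}
8 [ 49.69 -16.  ] {'S': [-10.5, -11.3], 'S2': [-13.7, -8.9], 'F': [-9.5, -54.6], 'FB': [-8.8, -59.6], 'body': [-2.1, 50.4]}
6 [ 49.12 -17.78] {'S': [-10.9, -11.0], 'S2': [-14.0, -8.5], 'F': [-11.4, -54.3], 'FB': [-10.9, -59.3], 'body': [-0.3, 50.4]}
4 [ 48.48 -19.54] {'S': [-11.3, -10.7], 'S2': [-14.3, -8.1], 'F': [-13.3, -53.9], 'FB': [-12.9, -58.9], 'body': [1.5, 50.4]}
2 [ 47.77 -21.28] {'S': [-11.6, -10.3], 'S2': [-14.6, -7.6], 'F': [-15.1, -53.5], 'FB': [-15.0, -58.5], 'body': [3.2, 50.2]}
0 [ 47. -23.] {'S': [-12.0, -10.0], 'S2': [-14.8, -7.2], 'F': [-17.0, -53.0], 'FB': [-17.0, -58.0], 'body': [5.0, 50.0]}
```

```bash
cat > conv.py <<'E'
from plan import *
# m0: bin_mid now in cleat (x,z), th0 now; off: bin_mid in tool frame (x,y); returns TCP shift in tool axes now (mm) and turn
def conv(m0,th0,way,off=np.array([-33.,1.])):
    # tool x=-z, tool y=+x at th=0
    def tcp(m,th):  # cleat coords of TCP ; offset vector in cleat (x,z) at th=0: tool(x,y)->(y,-x)
        return np.array(m)-R(th)@np.array([off[1],-off[0]])
    t0=tcp(m0,th0)
    for m,th in way:
        d=R(-th0)@(tcp(m,th)-t0)
        print("m",np.round(m,1),"th",th,"-> tx %.1f ty %.1f az %.1f"%(-d[1],d[0],th-th0))
E
python3 - <<'E'
from conv import *
conv((74.6,76.5),0,[((74.6,76.5),13),((74.6,76.5),26),((53,65),26),((52,30),26)])
E
```

```text
m [74.6 76.5] th 13 -> tx -0.6 ty 7.4 az 13.0
m [74.6 76.5] th 26 -> tx -2.9 ty 14.6 az 26.0
m [53 65] th 26 -> tx 8.6 ty -7.0 az 26.0
m [52 30] th 26 -> tx 43.6 ty -8.0 az 26.0
```

{"op": "carry_out", "data": {"series": [[[0,3,-2,0,0,5,1],[0,7,-4,0,0,12,1],[-2,11,-6,0,0,19,1],[-3,15,-7,0,0,26,1],[2,8,-7,0,0,26,1],[6,0,-7,0,0,26,1],[8.5,-7,-7,0,0,26,1],[8.5,-7,-7,0,0,26,1],[8.5,-7,-7,0,0,26,1],[8.5,-7,-7,0,0,26,1]]]}}

```text
time_s: 13.82
tool_pos: [0.5842, 0.2315, 0.1526]
tcp_rot: [0.57, 0.419, -0.328, 0.627]
ft_force: [-0.1, -0.8, -4.0]
grip_width: 0.077
```

```bash
python3 grab.py w11; python3 grab.py sd11 side; python3 - <<'E'
from h import *
f=load("w11.npz"); crop(f,"pics/w11c.png",60,0,400,300,2); crop(load("sd11.npz"),"pics/sd11c.png",220,80,160,140,5)
H=f["hand_eye"]; v,u=np.mgrid[0:400,0:640]; T=1000*(cam_pts(f,u,v,f["z_map"])@H[:3,:3].T+H[:3,3])
for r in (40,70,100,130):
    print(r,[(c,*T[r,c].round(1).tolist(), int(f["color"][r,c].sum())) for c in range(60,200,6)])
E
```

```text
13.8167 [0.58418536 0.23153635 0.15258836] [[0.4339, 0.888, 0.152], [0.0668, 0.1365, -0.9884], [-0.8985, 0.4391, -0.0001]] [ 0.297  0.185 -0.557  0.378 -0.063  1.701] [-0.14 -0.75 -4.01] 0.0771829814282815
13.8667 [0.58409783 0.23158428 0.15247629] [[0.4339, 0.888, 0.152], [0.0668, 0.1365, -0.9884], [-0.8985, 0.439, -0.0001]] [ 0.298  0.185 -0.557  0.378 -0.063  1.701] [ 0.73  0.5  -3.8 ] 0.07524139613576022
40 [(60, 71.2, -171.4, -107.0, 164), (66, -16.8, -107.6, -92.7, 156), (72, -15.5, -105.9, -92.9, 162), (78, -14.5, -103.9, -93.1, 157), (84, -14.8, -101.1, -93.0, 165), (90, -176.2, 0.6, -66.9, 160), (96, -12.3, -97.4, -93.4, 160), (102, -9.8, -96.2, -93.8, 154), (108, -9.2, -93.8, -93.9, 132), (114, 26.7, -110.8, -99.7, 72), (120, 99.3, -146.2, -111.5, 331), (126, 101.6, -142.9, -111.8, 400), (132, 103.4, -139.3, -112.1, 387), (138, 105.6, -135.8, -112.5, 380), (144, 107.0, -131.9, -112.7, 394), (150, 108.2, -127.8, -112.9, 394), (156, 110.3, -124.1, -113.2, 390), (162, 113.9, -121.0, -113.8, 386), (168, 114.8, -116.6, -113.9, 380), (174, 116.8, -112.7, -114.3, 364), (180, 119.2
[... 1804 characters left out ...]
 175), (78, 71.4, -170.5, -47.6, 174), (84, -14.9, -108.1, -54.3, 186), (90, -14.8, -105.3, -54.3, 188), (96, -13.4, -103.4, -54.2, 188), (102, -12.1, -101.4, -54.1, 189), (108, -11.4, -99.0, -54.0, 189), (114, -10.7, -96.5, -54.0, 184), (120, -10.0, -94.1, -53.9, 179), (126, 13.9, -104.4, -52.0, 139), (132, 21.2, -105.0, -51.5, 312), (138, 23.7, -102.8, -51.3, 314), (144, 23.6, -99.3, -51.3, 412), (150, 25.6, -96.9, -51.1, 515), (156, 27.3, -94.1, -51.0, 515), (162, 4.3, -80.3, -52.8, 468), (168, 110.7, -123.0, -44.4, 392), (174, 113.3, -119.1, -44.2, 374), (180, 115.6, -115.0, -44.0, 387), (186, 117.0, -110.5, -43.9, 371), (192, 119.7, -106.3, -43.7, 349), (198, 121.2, -101.7, -43.6, 406)]
```

View pics/w11c.png

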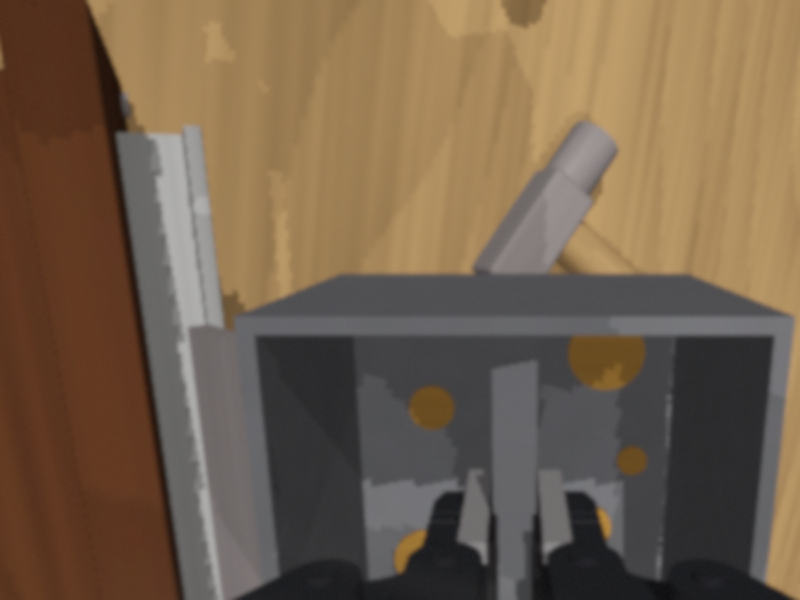

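View pics/sd11c.png

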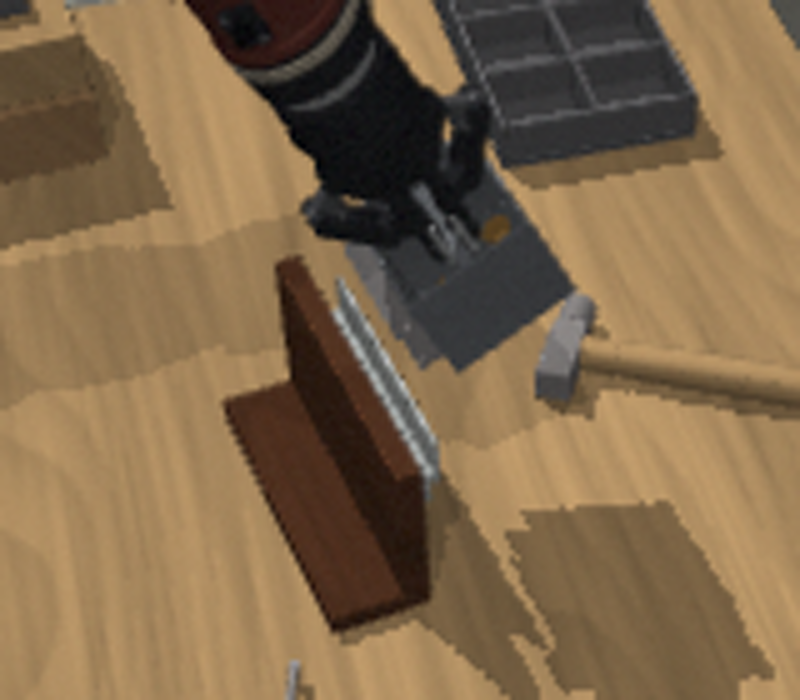

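```bash
cat > rel.py <<'E'
import sys
from h import *
from plan import R
f=load(sys.argv[1]+".npz"); Rm=Ro.from_quat(f["quat"]).as_matrix()
th=np.degrees(np.arctan2(Rm[2,1],-Rm[2,0])); print("tilt",th, "yaw y",np.degrees(np.arctan2(Rm[1,1],Rm[0,1])))
H=f["hand_eye"]; v,u=np.mgrid[0:400,0:640]; T=1000*(cam_pts(f,u,v,f["z_map"])@H[:3,:3].T+H[:3,3])
rel=np.stack([T[...,1]-1.0,-(T[...,0]+33.0)],-1)@R(th).T   # cleat axes, relative to bin_mid (x,z)
ok=(f["z_map"]>.05)&(u<330)&(v<280)
C=f["color"].astype(int); g=(C.max(-1)-C.min(-1)<30)&(C.sum(-1)>250)
x,z=rel[...,0],rel[...,1]
X0,Z0=float(sys.argv[2]),float(sys.argv[3])   # expected bin_mid in cleat frame
x=x+X0; z=z+Z0
bt=ok&(np.abs(z-6)<3)&(x<-14)&(x>-40)&(C[...,0]-C[...,2]>15); print("board top: n",bt.sum(),"z",np.median(z[bt]),"(6) front x",np.percentile(x[bt],[1,99]),"(-36,-18)")
lt=ok&g&(np.abs(z)<3)&(np.abs(x)<7); print("lip top n",lt.sum(),"z",np.median(z[lt]),"(0) x",np.percentile(x[lt],[2,50,98]),"(-2..2)", "toolz",np.percentile(T[...,2][lt],[0,1,100]))
bs=ok&g&(z<-22)&(z>-32)&(x<-3)&(x>-20); print("slot bottom n",bs.sum(),"z",np.median(z[bs]) if bs.any() else 0,"(-27) x",np.percentile(x[bs],[2,98]) if bs.any() else 0)
E
python3 rel.py w10 74.6 76.5; python3 rel.py w11 53 65
```

```text
tilt -0.23069095134840178 yaw y 8.861575110349484
board top: n 5728 z 5.683987637043231 (6) front x [-35.99651143 -18.10328721] (-36,-18)
lip top n 666 z -0.43945215766520107 (0) x [-2.25414424  0.12003932  1.90371573] (-2..2) toolz [-92.22459197 -91.79669617 -38.37967908]
slot bottom n 748 z -27.25383103801685 (-27) x [-17.79577099 -11.84337944]
tilt 26.044117298349 yaw y 8.73648706909318
board top: n 1923 z 3.317158070482421 (6) front x [-38.32594833 -21.57141587] (-36,-18)
lip top n 122 z -2.6901331690984307 (0) x [-4.84561418 -3.18794451 -1.37052295] (-2..2) toolz [-85.49224367 -84.80543285 -36.06933052]
slot bottom n 4725 z -30.743153326154427 (-27) x [-19.75896845  -5.47033635]
```

```bash
python3 rel.py w11 56.3 68.2; python3 - <<'E'
from conv import *
conv((56.3,68.2),26,[((52.3,60),26),((52.0,30),26),((52,15),26),((52,6),26)])
E
```

```text
tilt 26.044117298349 yaw y 8.73648706909318
board top: n 12361 z 5.422687704102373 (6) front x [-35.50593782 -17.86575993] (-36,-18)
lip top n 847 z -0.5849233575743256 (0) x [-1.75132934  0.15886307  2.08048065] (-2..2) toolz [-85.62892497 -85.13054371 -35.18710752]
slot bottom n 4952 z -27.5924993434582 (-27) x [-17.08230961  -3.55337517]
m [52.3 60. ] th 26 -> tx 5.6 ty -7.2 az 0.0
m [52. 30.] th 26 -> tx 32.4 ty -20.6 az 0.0
m [52 15] th 26 -> tx 45.9 ty -27.2 az 0.0
m [52  6] th 26 -> tx 54.0 ty -31.1 az 0.0
```

{"op": "carry_out", "data": {"series": [[[3,-4,0,0,0,0,1],[6,-7,0,0,0,0,1],[16,-12.5,0,0,0,0,1],[26,-17.5,0,0,0,0,1],[36,-22.5,0,0,0,0,1],[42,-25.5,0,0,0,0,1],[46,-27,0,0,0,0,1],[46,-27,0,0,0,0,1],[46,-27,0,0,0,0,1]]]}}

```text
time_s: 14.67
tool_pos: [0.5787, 0.2309, 0.0988]
tcp_rot: [0.569, 0.419, -0.328, 0.627]
ft_force: [-0.2, 0.2, -4.7]
grip_width: 0.074
```

```bash
python3 grab.py w12; python3 rel.py w12 52 15; python3 grab.py sd12 side; python3 -c "
from h import *
crop(load('sd12.npz'),'pics/sd12c.png',220,80,160,140,5);crop(load('w12.npz'),'pics/w12c.png',60,0,400,300,2)"
```

```text
14.6667 [0.57874262 0.23093023 0.09878101] [[0.4332, 0.8883, 0.1526], [0.0668, 0.1371, -0.9883], [-0.8988, 0.4383, 0.0]] [ 0.299  0.249 -0.646  0.227 -0.064  1.702] [-0.17  0.2  -4.66] 0.07378032306735871
tilt 25.998591689224234 yaw y 8.77616463273827
board top: n 17192 z 6.082453659538769 (6) front x [-34.29352287 -16.66129961] (-36,-18)
lip top n 1219 z 0.034014185875770764 (0) x [-0.61090519  1.23781728  3.27844166] (-2..2) toolz [-85.49318936 -85.09907957 -44.57601881]
slot bottom n 4980 z -26.92824788684171 (-27) x [-16.07237207  -3.38189047]
14.7167 [0.57904115 0.23101722 0.09922245] [[0.4339, 0.888, 0.1525], [0.067, 0.137, -0.9883], [-0.8985, 0.439, -0.0001]] [ 0.299  0.248 -0.645  0.227 -0.064  1.702] [-0.13  0.32 -4.48] 0.07700967968523785
```

View pics/w12c.png

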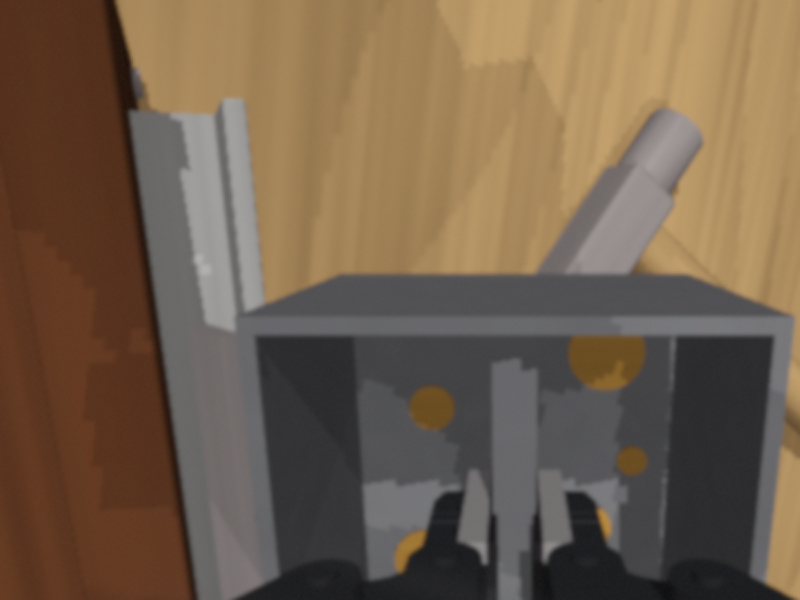

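View pics/sd12c.png

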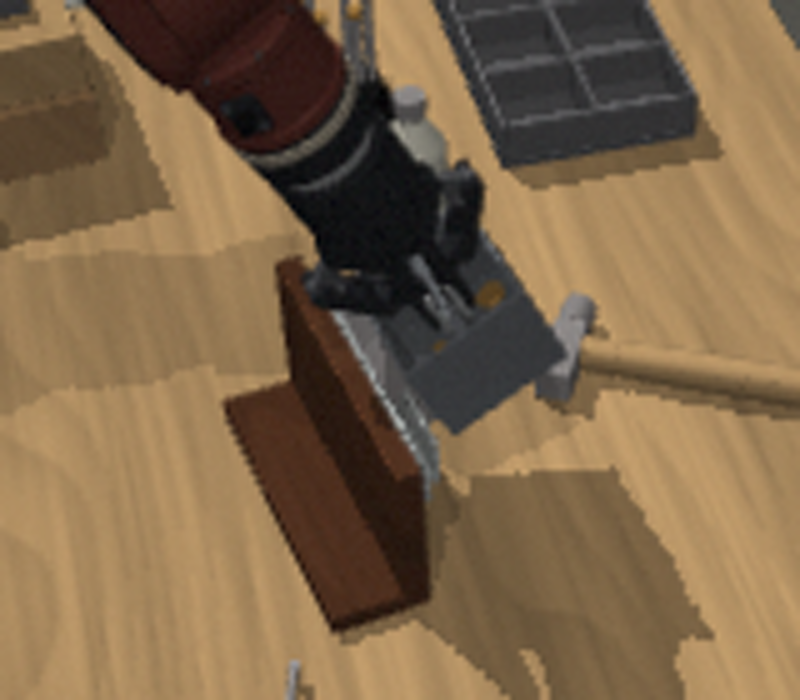

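```bash
python3 - <<'E'
from h import *
from plan import R,seat
f=load("w12.npz"); H=f["hand_eye"]; v,u=np.mgrid[0:400,0:640]; T=1000*(cam_pts(f,u,v,f["z_map"])@H[:3,:3].T+H[:3,3])
C=f["color"].astype(int)
m=(f["z_map"]>.02)&(C.sum(-1)<120)&(T[...,0]<-70)&(T[...,0]>-170)&(T[...,1]<-12)&(T[...,2]>-45)&(v>240)
b=np.stack([T[...,1]-1,-(T[...,0]+33)],-1)[m]
print(len(b)); 
for lo in range(-100,-10,10):
    k=b[(b[:,0]>=lo)&(b[:,0]<lo+10)]
    if len(k): print(lo,"min bin z",np.percentile(k[:,1],1))
for th in (26,13,0):
    w=b@R(th).T+seat(th); k=w[w[:,0]<-12]; print(th,"rear gripper min z over board",np.percentile(k[:,1],.5) if len(k) else None)
from conv import *
conv((50.7,15),26,[((52,15),26),((52,6),26),((52,3),26)])
E
```

```text
16922
-70 min bin z 84.81027333912687
-60 min bin z 72.66168533727746
-50 min bin z 59.89969915922601
-40 min bin z 50.19421200149354
-30 min bin z 44.351458685105214
-20 min bin z 44.06550541519665
26 rear gripper min z over board 37.78808848591399
13 rear gripper min z over board 46.20815579740778
0 rear gripper min z over board 60.31971639919801
m [52 15] th 26 -> tx 0.6 ty 1.2 az 0.0
m [52  6] th 26 -> tx 8.7 ty -2.8 az 0.0
m [52  3] th 26 -> tx 11.4 ty -4.1 az 0.0
```

{"op": "carry_out", "data": {"series": [[[0.6,1.2,0,0,0,0,1],[0.6,1.2,0,0,0,0,1],[4,-0.5,0,0,0,0,1],[8,-2.5,0,0,0,0,1],[11,-4,0,0,0,0,1],[11,-4,0,0,0,0,1],[11,-4,0,0,0,0,1]]]}}

```text
time_s: 15.35
tool_pos: [0.5797, 0.231, 0.0867]
tcp_rot: [0.569, 0.42, -0.328, 0.627]
ft_force: [0.1, 0.2, -4.4]
grip_width: 0.078
```

```bash
python3 grab.py w13; python3 rel.py w13 52 3.3
```

```text
15.35 [0.57970024 0.2310232  0.08673102] [[0.4329, 0.8885, 0.1525], [0.0667, 0.1372, -0.9883], [-0.899, 0.438, 0.0001]] [ 0.299  0.269 -0.659  0.194 -0.064  1.702] [ 0.11  0.17 -4.44] 0.07782154610928803
tilt 25.97488049981577 yaw y 8.777461997563854
board top: n 19195 z 6.4548264351896005 (6) front x [-35.20222776 -17.56312843] (-36,-18)
lip top n 1621 z 0.5405757696721492 (0) x [-6.91807480e+00 -5.84036988e-04  2.36976196e+00] (-2..2) toolz [-85.70411957 -85.16116245  -0.71337709]
slot bottom n 6086 z -26.541508926922944 (-27) x [-17.03325559  -3.42901763]
```

```bash
python3 - <<'E'
from conv import *
conv((51.6,2.8),26,[(seat(t)+[0.2,l],t) for t,l in ((24,2.3),(21,2.2),(18,2),(15,2),(12,2),(9,2),(6,1.8),(3,1.6),(0,1.5))])
E
```

```text
m [52.1  0.8] th 24 -> tx 2.0 ty -1.6 az -2.0
m [52.  -2.1] th 21 -> tx 4.3 ty -4.6 az -5.0
m [51.8 -5. ] th 18 -> tx 6.6 ty -7.8 az -8.0
m [51.4 -7.7] th 15 -> tx 8.5 ty -11.1 az -11.0
m [ 50.8 -10.4] th 12 -> tx 10.3 ty -14.4 az -14.0
m [ 50.2 -13.1] th 9 -> tx 11.9 ty -17.9 az -17.0
m [ 49.3 -16. ] th 6 -> tx 13.5 ty -21.5 az -20.0
m [ 48.3 -18.8] th 3 -> tx 15.0 ty -25.2 az -23.0
m [ 47.2 -21.5] th 0 -> tx 16.1 ty -29.0 az -26.0
```

Swing half-way first, then check force and geometry.

{"op": "carry_out", "data": {"series": [[[2,-1.6,0,0,0,-2,1],[4.3,-4.6,0,0,0,-5,1],[6.6,-7.8,0,0,0,-8,1],[8.5,-11.1,0,0,0,-11,1],[10.3,-14.4,0,0,0,-14,1],[10.3,-14.4,0,0,0,-14,1],[10.3,-14.4,0,0,0,-14,1]]]}}

```text
time_s: 15.98
tool_pos: [0.5722, 0.2298, 0.0713]
tcp_rot: [0.514, 0.485, -0.401, 0.582]
ft_force: [0.2, -0.5, -4.6]
grip_width: 0.072
```

```bash
python3 grab.py w14; python3 rel.py w14 50.8 -10.4
```

```text
15.9833 [0.57217478 0.22984394 0.07132989] [[0.2067, 0.9665, 0.1523], [0.0318, 0.149, -0.9883], [-0.9779, 0.2092, 0.0]] [ 0.279  0.399 -0.381  0.582 -0.026  1.694] [ 0.25 -0.49 -4.59] 0.07232254730824826
tilt 12.07343334009458 yaw y 8.762256208108356
board top: n 17676 z 5.778191422312132 (6) front x [-36.24856842 -18.57417203] (-36,-18)
lip top n 1696 z -0.14650960016707426 (0) x [-6.82936341 -0.87393896  1.35782574] (-2..2) toolz [-85.81168828 -85.31467278  -0.49507363]
slot bottom n 3243 z -27.178696789328413 (-27) x [-18.59082485  -7.83173746]
```

```bash
python3 - <<'E'
from conv import *
conv((51.3,-10.2),12,[(seat(t)+[0.1,l],t) for t,l in ((10,2),(8,2),(6,2),(4,1.8),(2,1.6),(0,1.5))])
E
```

```text
m [ 50.3 -12.2] th 10 -> tx 1.7 ty -2.5 az -2.0
m [ 49.8 -14. ] th 8 -> tx 3.3 ty -4.6 az -4.0
m [ 49.2 -15.8] th 6 -> tx 4.7 ty -6.6 az -6.0
m [ 48.6 -17.7] th 4 -> tx 6.3 ty -8.8 az -8.0
m [ 47.9 -19.7] th 2 -> tx 7.9 ty -11.0 az -10.0
m [ 47.1 -21.5] th 0 -> tx 9.3 ty -13.3 az -12.0
```

{"op": "carry_out", "data": {"series": [[[1.7,-2.5,0,0,0,-2,1],[3.3,-4.6,0,0,0,-4,1],[4.7,-6.6,0,0,0,-6,1],[6.3,-8.8,0,0,0,-8,1],[7.9,-11,0,0,0,-10,1],[9.3,-13.3,0,0,0,-12,1],[9.3,-13.3,0,0,0,-12,1],[9.3,-13.3,0,0,0,-12,1]]]}}

```text
time_s: 16.7
tool_pos: [0.5611, 0.2283, 0.0595]
tcp_rot: [0.461, 0.536, -0.46, 0.537]
ft_force: [3.9, 0.4, -7.0]
grip_width: 0.079
```

```bash
python3 grab.py w15; python3 rel.py w15 47.1 -21.5;python3 -c "
from h import *
crop(load('w15.npz'),'pics/w15c.png',60,0,400,300,2)"
```

```text
16.7 [0.56112289 0.22826291 0.05950594] [[0.0025, 0.9883, 0.1527], [0.0003, 0.1527, -0.9883], [-1.0, 0.0025, 0.0]] [ 0.266  0.543 -0.14   0.886 -0.     1.683] [ 3.91  0.38 -6.99] 0.07865855690628536
tilt 0.14358899340824632 yaw y 8.782536777160772
board top: n 15824 z 5.96431050334586 (6) front x [-35.65016482 -17.67102585] (-36,-18)
lip top n 1682 z 0.021338737904406102 (0) x [-6.82142127  0.1143405   2.35476435] (-2..2) toolz [-85.6023911  -85.21429423  -0.20101977]
slot bottom n 1313 z -27.00561586821346 (-27) x [-18.06955421 -12.85025852]
```

View pics/w15c.png

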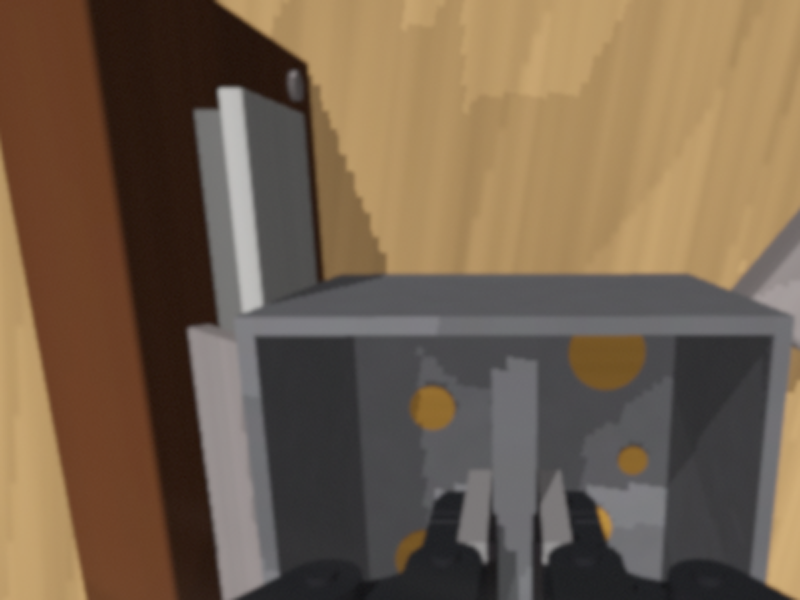

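{"op": "carry_out", "data": {"series": [[[0.7,0.3,0,0,0,0,1],[1.5,0.3,0,0,0,0,1],[1.5,0.3,0,0,0,0,1],[1.5,0.3,0,0,0,0,1]]]}}

```text
time_s: 17.08
tool_pos: [0.5611, 0.2283, 0.0586]
tcp_rot: [0.461, 0.537, -0.46, 0.537]
ft_force: [3.8, -0.1, -2.1]
grip_width: 0.079
```

```bash
python3 grab.py w16; python3 rel.py w16 47.0 -23
```

```text
17.0833 [0.56107781 0.22827047 0.05857726] [[0.0012, 0.9883, 0.1527], [0.0003, 0.1527, -0.9883], [-1.0, 0.0013, -0.0001]] [ 0.266  0.544 -0.139  0.886 -0.     1.683] [ 3.76 -0.11 -2.06] 0.07897015529478692
tilt 0.07166512167500506 yaw y 8.78177891937113
board top: n 15713 z 5.432040760972701 (6) front x [-35.76824331 -17.78904309] (-36,-18)
lip top n 1913 z -0.35135128613487154 (0) x [-6.7940936  -0.37098786  2.15115063] (-2..2) toolz [-85.72415981 -85.28323962  -0.35042384]
slot bottom n 1301 z -27.51966692487568 (-27) x [-18.0974972  -13.06098383]
```

{"op": "carry_out", "data": {"series": [[[0.8,0,0,0,0,0,1],[0.8,0,0,0,0,0,1]]]}}

```text
time_s: 17.3
tool_pos: [0.5611, 0.2282, 0.0577]
tcp_rot: [0.46, 0.537, -0.46, 0.537]
ft_force: [2.7, 0.2, 0.4]
grip_width: 0.073
```

{"op": "carry_out", "data": {"series": [[[0.8,0,0,0,0,0,0.58],[0.8,0,0,0,0,0,0.58],[0.8,0,0,0,0,0,0.58],[0.8,0,0,0,0,0,0.58],[0.8,0,0,0,0,0,0.58],[0.8,0,0,0,0,0,0.58],[0.8,0,0,0,0,0,0.58]]]}}

```text
time_s: 17.88
tool_pos: [0.5607, 0.2281, 0.0565]
tcp_rot: [0.46, 0.537, -0.46, 0.537]
ft_force: [-0.2, 0.2, -0.4]
grip_width: 0.421
```

```bash
python3 grab.py w17;python3 -c "
from h import *
crop(load('w17.npz'),'pics/w17c.png',60,0,400,300,2)"
```

```text
17.8833 [0.56073199 0.22810766 0.05649259] [[-0.0002, 0.9883, 0.1525], [-0.0001, 0.1525, -0.9883], [-1.0, -0.0002, 0.0]] [ 0.266  0.547 -0.141  0.883 -0.     1.683] [-0.25  0.2  -0.41] 0.4207623939838244
```

View pics/w17c.png

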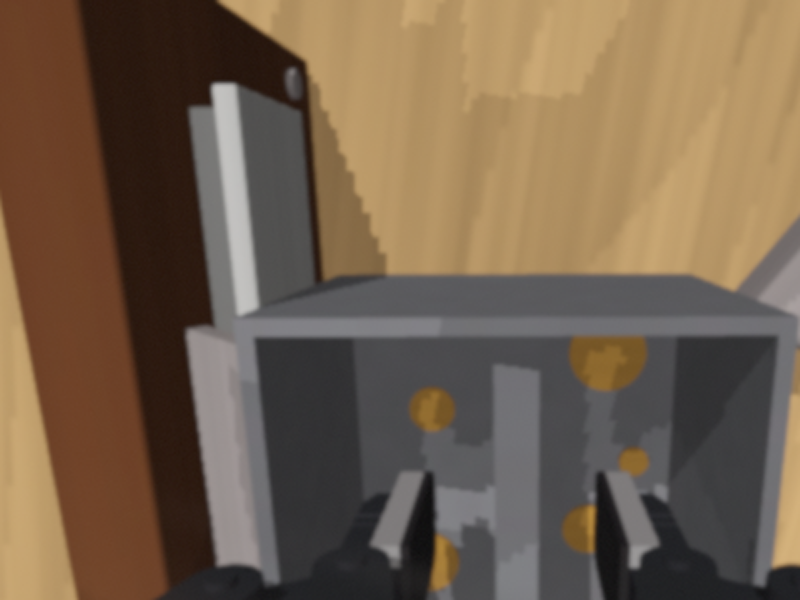

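Released and it hangs; withdrawing straight up, slowly at first.

{"op": "carry_out", "data": {"series": [[[-6,0,0,0,0,0,0.58],[-14,0,0,0,0,0,0.58],[-26,0,0,0,0,0,0.58],[-40,0,0,0,0,0,0.58],[-60,0,0,0,0,0,0.58],[-85,0,0,0,0,0,0.58],[-110,0,0,0,0,0,0.58],[-130,0,0,0,0,0,0.58],[-130,0,0,0,0,0,0.58],[-130,0,0,0,0,0,0.58],[-130,0,0,0,0,0,0.58]]]}}

```text
time_s: 18.85
tool_pos: [0.5606, 0.2281, 0.1866]
tcp_rot: [0.46, 0.537, -0.46, 0.537]
ft_force: [-0.7, -0.4, -0.7]
grip_width: 0.422
```

```bash
python3 grab.py w18; python3 grab.py sd18 side; python3 grab.py sc18 scene; python3 - <<'E'
from h import *
f=load("w18.npz"); P=1000*cloud(f,(f["pos"],f["quat"])); C=f["color"].astype(int); v,u=np.mgrid[0:400,0:640]
c,s=np.cos(np.radians(8.77)),np.sin(np.radians(8.77))
g=(C.max(-1)-C.min(-1)<30)
X=P[...,0]*c+P[...,1]*s; Y=-P[...,0]*s+P[...,1]*c; Z=P[...,2]
bt=(C[...,0]-C[...,2]>15)&(np.abs(Z-121)<5)&(v<330)&(np.abs(X-X[bt0] if False else 0)<1e9)
q=X[bt&(u<330)]; print("board top n",len(q),"front/back X",np.percentile(q,[1,99]),"z",np.median(Z[bt&(u<330)]))
bf=np.percentile(q,99)  # board face
Xc=X-bf-18
lt=g&(C.sum(-1)>350)&(np.abs(Z-115)<4)&(np.abs(Xc)<6); print("lip top",lt.sum(),np.percentile(Xc[lt],[2,50,98]),np.median(Z[lt]),"Y",np.percentile(Y[lt],[0.5,99.5]))
part=g&(np.abs(Z-119)<4)&(np.abs(Xc-47)<8)&(v<260); print("partition x",np.percentile(Xc[part],[3,50,97]),"z",np.median(Z[part]),"exp 47, 119; Y",np.percentile(Y[part],[1,99]))
rim=g&(np.abs(Z-127)<4)&(Xc>0)&(Xc<97)&(v<280); A=np.c_[Xc[rim],Y[rim],np.ones(rim.sum())]; print("rim n",rim.sum(),"x",np.percentile(Xc[rim],[1,99]),"z",np.median(Z[rim]),"plane",np.linalg.lstsq(A,Z[rim],rcond=None)[0], "Y",np.percentile(Y[rim],[1,99]))
print(cv2.minAreaRect(np.c_[P[...,0][rim],P[...,1][rim]].astype(np.float32)))
crop(load("sd18.npz"),"pics/sd18c.png",220,80,160,140,5)
E
```

```text
18.85 [0.56064051 0.22810125 0.18655859] [[-0.0, 0.9883, 0.1525], [-0.0, 0.1525, -0.9883], [-1.0, -0.0, 0.0]] [0.266 0.45  0.058 1.179 0.    1.683] [-0.7  -0.41 -0.66] 0.4219469520784516
18.9 [0.56032447 0.22799136 0.18598964] [[-0.001, 0.9883, 0.1525], [-0.0003, 0.1525, -0.9883], [-1.0, -0.0011, 0.0001]] [ 0.266  0.451  0.057  1.179 -0.     1.683] [ 0.07 -0.15  0.01] 0.4200444623802461
18.95 [0.56017918 0.22794868 0.1857232 ] [[-0.0016, 0.9883, 0.1525], [-0.0004, 0.1525, -0.9883], [-1.0, -0.0016, 0.0002]] [0.266 0.451 0.057 1.179 0.    1.683] [-0.37  0.17 -0.71] 0.4235365710856123
board top n 6310 front/back X [507.31415797 525.08577412] z 119.96598308656164
lip top 747 [-5.80541362 -2.53855179  1.80168597] 115.68023085335047 Y [100.50937077 225.15557508]
partition x [43.05588264 46.85942286 50.6844711 ] z 117.70345531488472 exp 47, 119; Y [ 92.74179417 189.93673203]
rim n 1975 x [ 1.6473373 91.8871017] z 125.53600890150149 plane [-2.94218795e-03  3.59670996e-03  1.25066456e+02] Y [ 90.4232698 189.6739452]
((561.4286499023438, 228.1535186767578), (91.86517333984375, 100.11803436279297), 9.057025909423828)
```

View pics/w18.png

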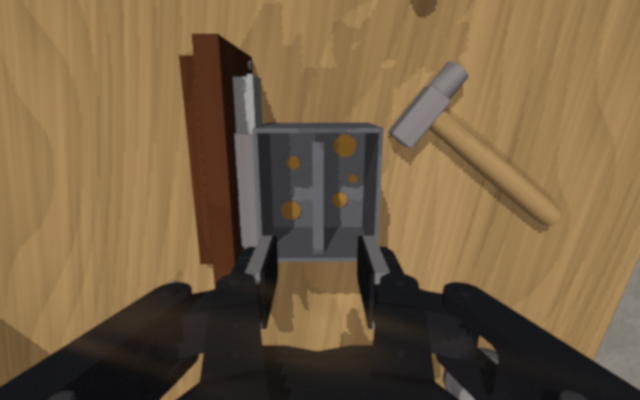

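View pics/sd18c.png

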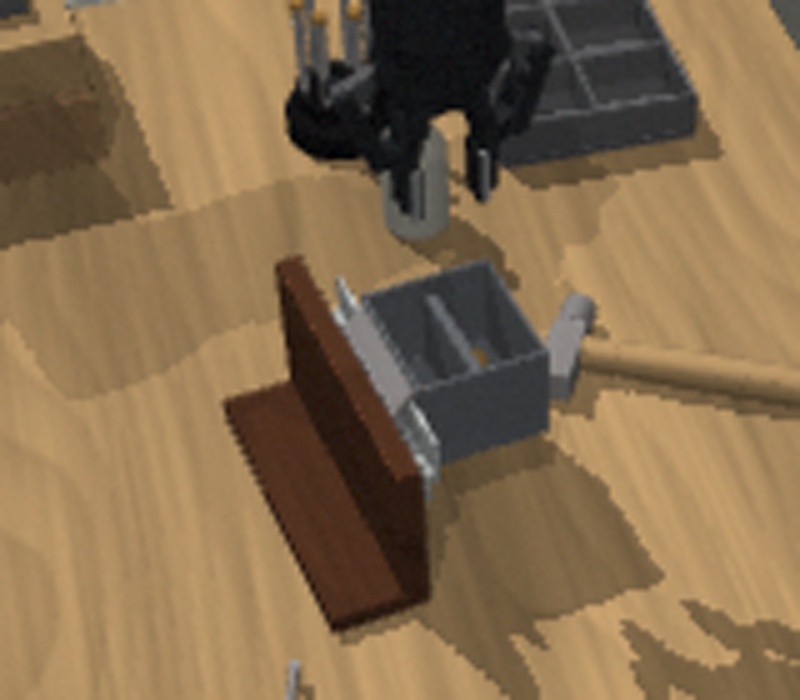

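View pics/sc18.png

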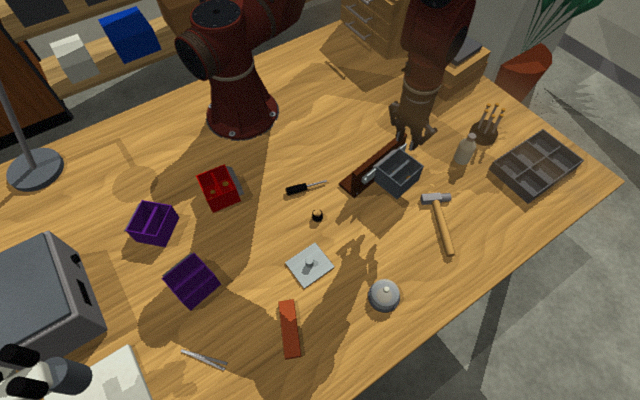

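```bash
python3 - <<'E'
from plant import telemetry, bot
s=telemetry.read_state(); print(s["time_s"],abs(s["joint_vel"]).max(),s["ft_force"])
print(bot.close_job())
E
```

```text
19.0 0.0030038366283613293 [-0.69579391  0.44467624 -0.43182818]
the job is handed in; nothing more can be done
None
```

I took the lid off the grey bin and set it flat on the bench, knob up, at about (0.62, -0.12). The bin then went onto the cleat: strip lowered in at 26° tilt, bottom swung home, released. I handed the job in at 19 s of 59 s; no verdict was reported.

**Last checks, from the wrist camera:**

| | Measured | Wanted |
|---|---|---|
| `bin_mid` x in the cleat frame | about 46.9 mm | 47 mm |
| `bin_mid` z in the cleat frame | about -23.3 mm | -23 mm |
| `bin_mid` y in the cleat frame | about 0 mm | within 35 mm |
| Level | about 0.003 rad | below 0.08 rad |
| Yaw error | about 0.3° (0.005 rad) | below 0.1 rad |

- The z figure allows for the wrist camera reading about 1 mm low.
- The lid lies flat by eye in the final scene picture; its last height reading was taken right after I put it down.
- The bystanders look unmoved by eye in that picture; I did not measure them one by one.
- The gripper is clear above the bin.

**What disagreed:**

- **Tool point:** the reported tool point lies about 35 mm beyond the fingertips seen in the pictures. The first try at the knob closed on nothing above it, without touching. I allowed for this offset from then on.
- **Cameras:** the scene and side cameras differed by about 5 mm in x, so I steered the hanging by the wrist camera.

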